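# Dock the reference insert and present the notched filter plate to the reading head

### The arm

A 6-joint arm with a two-finger parallel gripper is mounted at the origin on the work surface. World frame = base frame: x ahead of the robot, y to its left, z up, the work surface at z = 0. Lengths are in m, angles in rad, forces in N, time in s.
With the tool pointing down it reaches from about 0.375 to 0.9 m from the base axis. Payload 3.1 kg.
Tool frame: the origin (TCP) lies on the centre line of the jaws, within the pads' length; the fingertips stand 11 mm ahead of it and the grasp point (between the pads) lies 8 mm behind it; z points along the fingers, y is the direction in which the jaws open and shut (so a half turn about z gives the same grasp; the last joint's range is limited). The gripper opens to 87 mm and grips with 3 to 60 N. Pads are 19 mm wide; open, the fingers measure 117 mm over their backs; the gripper's body (75 mm by 190 mm) begins 51 mm behind the grasp point.
Start: joints at [0.974, 0.527, 1.433, -0, 1.181, -0.178], TCP at [0.254, 0.571, 0.234] pointing down, gripper open.
Joint ranges: [-3.08, 3.08], [-0.75, 2.2], [0.22, 2.44], [-1.43, 4.57], [0, 2.65], [-2.85, 2.85]. Speed limits (rad/s): [2.79, 2.79, 3.14, 3.14, 3.14, 3.14].

### API

Orientations are given as a unit quaternion [x, y, z, w].
In Python, from rig import manip, vision gives the robot as it stands.
- The arm moves only by the tool play_rows, never from a script. Its argument "increments" is a list of rows, each an object of numbers: "wx", "wy", "wz": the turn, a rotation vector about the tool's x, y, z in degrees; "tx", "ty", "tz": the shift along the tool's x, y, z in mm; "jaw": the closure, from -1 (fully open) to 1 (shut), so that 0 is half open. A call has 1 to 5 rows; each row shifts and turns the pose as measured when the row begins, along the tool's axes as they then stand; what a row does not reach is not made up. A row lasts 1/10 s, in which the tool goes at most 50 mm and 8.59 degrees, less where a joint would pass 70% of its speed; a pose out of reach is approached as far as the arm can. A call with a gripper value outside its range is refused whole. The fingers move at their own pace and stop on an object; the grip force is fixed at half the most. Time passes only in rows, so rows that do not move let the fingers close. It gives the time, the measured TCP pose, the force and the opening at its end, in the units of the state.
- manip.state(): the state, without advancing time (a new reading comes with each control period).
- vision.get_image(name): name is "scene" or "top" or "wrist"; returns (picture, depth): 400x640x3 uint8, red, green, blue; 400x640 float32, m along the optical axis (not along the pixel's ray), 0 where there is no reading.
- vision.camera_model(name): a dict with "fx", "fy", "cx", "cy" (pixels), "T" (4x4, takes a point from camera to world coordinates). Camera axes: x right, y down, z forward; pixel columns grow to the right and rows downward; lengths in m; the calibration is good to about 2 mm. The wrist camera is an equidistant fisheye: a pixel r from the principal point sees the ray r / f radians off the axis. A picture is of the moment at which its call begins: read the wrist's pose just before it. camera_model takes no time and is no camera call; for the wrist camera it gives the pose at the moment of the call.
- manip.sign_off(): hands the job in, once; it reports no verdict.
The state is a dict: "time": time; "q": joint angles; "qvel": joint speeds; "effort": joint torques, N m; "ee_pos": TCP position; "eef_rot": TCP orientation; "force": force on the tool from outside, world axes, zero at the start; "ft_torque": the same for the moment, N m; "gripper_width": finger opening in m.
Only numpy, scipy, OpenCV 4.12 (cv2) and the standard library are available. Lean on these libraries where they do the work, as an engineer would, in place of code of your own. Each camera call takes 0.05 s, during which the arm holds its last target.

### The job

Set the reference insert into the reading station's recess and press it fully home, its shoulders flush with the deck. Then take from the rack the one glass plate with a notched corner, which marks its frosted, labelled end, and hold its label about 10 cm above the middle of the station's round window: plate leaning at about 45 degrees with the label side up, long edges level, frosted end pointing the way from the window towards the recess. Finish while holding it still there in the gripper, and leave the other plates and everything else where they are.

Things in the scene. Friction and masses are not known exactly. Their poses are not given: they have to be found in the camera images.
- station: White reading station, fixed, place and yaw vary: flat housing 180 mm (its x) x 200 mm (its y), deck 30 mm above the table; origin under its centre. In the deck a rectangular recess (-y half) and a round dark window, 52 mm across (+y half). At its +x edge, 76 mm in +x, 82 mm in +y, a 24 x 30 mm post carries a reading head, about 60 x 70 x 60 mm, 200 to 265 mm up, lens facing the window.
- recess (a point): Centre of the recess mouth at deck height, 15 mm in -x and 48 mm in -y of the station's origin, turned like the station. The recess is 54 mm along the station's x, 38 mm along its y. Its floor is the pad.
- window (a point): Centre of the round window, at deck height (it stands up less than 2 mm), 15 mm in -x and 50 mm in +y of the station's origin, turned like the station.
- pad (a joint): Grey pad that is the recess floor, travel in m: 0 = raised (the start), face 12 mm below the deck; 0.008 = fully down, 20 mm below it. Held by about 6 N of friction, no spring: an insert just laid in stands 8 mm proud; a push of 10 N or more takes it slowly down to the stop, where it stays.
- insert: Grey reference insert standing loose left of the station, about 0.12 kg: block 50 mm (its x) x 34 mm (its y) x 20 mm high, on top a grip rib 36 mm along x, 10 mm thick in y, its top 46 mm above the origin (centre of the underside; z up). It fits the recess with its x along the station's x, either way round, 2 mm clearance each side; home, its 20 mm shoulders are level with the deck.
- rack: Aluminium plate rack, fixed, right of the station, place and yaw vary widely (it may stand turned round): base 116 mm (its x) x 164 mm (its y), 6 mm thick, three slots along its x at y = -66, 0 and +66 mm; slot floors 6 mm and slot walls 18 mm above the table. Origin under its centre.
- plate: Notched glass plate on its long edge in one of the slots, 0.09 kg: 100 mm long (its x), 8 thick (y), 50 high (z, up at the start); origin at its underside centre. The 30 mm at its +x end are frosted white, with a 14 x 14 mm notch in the upper corner; a 26 mm paper label is on that end's +y face (on your side if the frosted end is at your left, notch up). 1.5 mm play in the slot.
- label (a point): Centre of the label, on the plate's +y face: 34 mm in +x, 4 mm in +y, 20 mm in +z from the plate's origin.
- clear_end (a point): Middle of the clear (not frosted) short end of the plate: 50 mm in -x, 25 mm in +z from the plate's origin.
- spare_a: Bystander: glass plate of the same size standing in another slot, one end frosted and labelled but all four corners square. Leave it.
- spare_b: Bystander: second square-cornered plate in the remaining slot, frosted and labelled at its other end. Leave it.
- cleaner: Bystander: small bottle, 48 mm diameter, 120 mm high, standing beyond the rack; origin under its centre.
- jar: Bystander: jar, 64 mm diameter, 80 mm high; origin under its centre.
- penlight: Bystander: steel penlight lying in front of the station, 120 mm long (its x), 14 mm diameter; origin under its centre.
- connector: Bystander: loose grey cable connector, about 57 x 32 x 14 mm; origin under its centre.
- trial_lens: Bystander: round trial lens with a small tab, 38 mm diameter, 5 mm thick, lying flat; origin under its centre.
There are look-alikes about, which are no part of the job. What is shaped like the plate but blue, red or yellow is not meant.

How it is judged:
On the way, in this order (a step that is already met when the one before it is completed fails the run):
1. the insert is pressed fully home in the recess, shoulders flush with the deck (value of joint pad above 0.0068 m and z of insert in the frame of recess below -0.018 m and horizontal distance between insert and recess below 0.006 m and angle between insert's own z axis and vertical below 0.09 rad), for 0.2 s.
2. the notched plate is lifted clear of the rack in the gripper (height (world z) of label above 0.07 m and contact force between plate and the fingers above 1 N and contact force between plate and rack below 0.05 N), for 0.2 s.
At the end, for the whole second after the job is handed in: Insert still home (pad down 6.8 mm or more, within 6 mm of centre); the gripper alone holds the notched plate still, label within 30 mm of the window centre and 60 to 140 mm over the deck, label face within 60 degrees of straight up, length within 20 degrees of level, frosted end to the recess (all of step 1 and horizontal distance between label and window below 0.03 m and z of label in the frame of window between 0.06 and 0.14 m and angle between plate's own y axis and vertical below 1.05 rad and angle between plate's own x axis and vertical between 1.22 and 1.92 rad and angle between the x axis of plate and the y axis of station, either way round below 0.4 rad and y of clear_end in the frame of window above 0.03 m and contact force between plate and the fingers above 1 N and contact force between plate and station below 0.05 N and linear speed of plate below 0.03 m/s); the arm keeps its last pose, push and grip.
It fails at once if another plate or a bystander is moved by more than 3 cm (distance of any of spare_a, spare_b, cleaner, jar, penlight, connector, trial_lens from where it was at the start of the episode above 0.03 m).
It also fails if it takes over 64 s, if anything falls off the work surface, if the arm or the gripper's body presses on something with over 40 N, if the wrist force passes 120 N, or if a joint passes its speed limit or range.

## Working session

There is one attempt and no reset: what is moved stays moved. The work goes in short steps, Python scripts to look and compute and a tool call to move; the robot and the scene stay as the last step left them, time stands still between calls to the robot, and variables do not carry over. Pictures are saved under pics/ and viewed, and the job is handed in when it is done.

Besides the shell and the picture viewer there is one more tool, called after "Emit:" as name(argument=value, ...), one argument or row to a line, values as JSON. play_rows: Moves the arm, as the interface text tells. Its arguments: {"type":"object","properties":{"increments":{"type":"array","items":{"type":"object","properties":{"wx":{"type":"number"},"wy":{"type":"number"},"wz":{"type":"number"},"tx":{"type":"number"},"ty":{"type":"number"},"tz":{"type":"number"},"jaw":{"type":"number"}}}}},"required":["increments"]}

```bash
ls; mkdir -p pics; python3 - <<'E'
from rig import manip, vision
import cv2,numpy as np
print(manip.state())
for n in ["scene","top"]:
    im,d=vision.get_image(n); cv2.imwrite(f"pics/{n}0.png",im[:,:,::-1]); np.savez(f"pics/{n}0.npz",im=im,d=d,**{k:v for k,v in vision.camera_model(n).items()})
    print(n,vision.camera_model(n))
E
```

```text
pics
{'time': 0.0, 'q': array([ 9.73500797e-01,  5.28432821e-01,  1.43389692e+00, -1.63073526e-06,
        1.18140577e+00, -1.78487566e-01]), 'qvel': array([-5.56361871e-04, -9.71187078e-04,  8.69979398e-05,  1.14299690e-03,
        6.66891018e-04, -6.93157847e-04]), 'effort': array([-2.43665090e-04, -4.40049970e+01, -1.76591367e+01,  6.32056966e-02,
        5.82878315e-02, -1.97151066e-04]), 'ee_pos': array([0.25373112, 0.57040334, 0.23259382]), 'eef_rot': array([ 2.07876516e-01,  9.78154490e-01, -9.92114690e-04, -4.04555951e-04]), 'force': array([-0.21665861, -0.56595722, -0.76188075]), 'ft_torque': array([0.00977903, 0.03181094, 0.01654487]), 'gripper_width': 0.08700526249397125}
scene {'fx': 446.85826116860005, 'fy': 446.85826116860005, 'cx': 319.7445663458364, 'cy': 192.01009369846366, 'T': array([[ 0.27159439,  0.63131006, -0.72641868,  1.59044668],
       [ 0.96240341, -0.17500264,  0.2077348 , -0.3710389 ],
       [ 0.00401988, -0.75552743, -0.65510469,  1.00805483],
       [ 0.        ,  0.        ,  0.        ,  1.        ]])}
top {'fx': 396.3297976469216, 'fy': 396.3297976469216, 'cx': 318.53908587038615, 'cy': 197.27815901366543, 'T': array([[ 0.02547773, -0.99907029,  0.03477715,  0.44741008],
       [-0.99964181, -0.02574657, -0.00730461, -0.0579171 ],
       [ 0.00819321, -0.03457859, -0.9993684 ,  1.15197474],
       [ 0.        ,  0.        ,  0.        ,  1.        ]])}
```

View pics/top0.png

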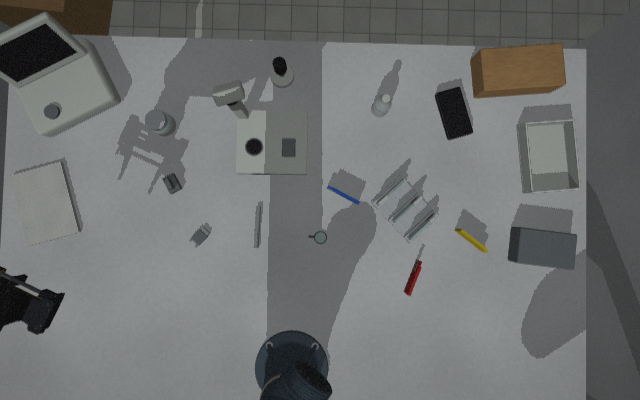

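View pics/scene0.png

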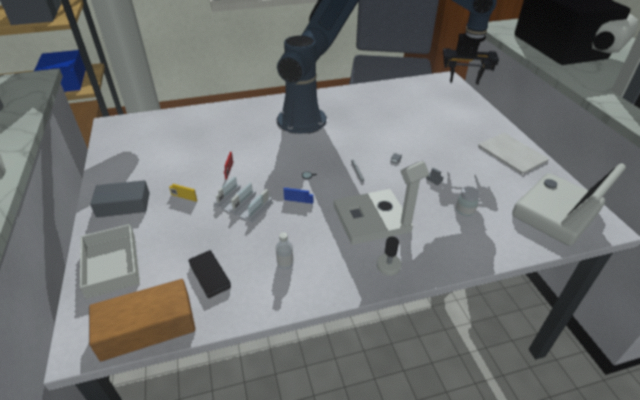

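```bash
python3 - <<'E'
import cv2,numpy as np
im=cv2.imread("pics/top0.png"); s=cv2.imread("pics/scene0.png")
def c(im,x0,y0,x1,y1,w,h): return cv2.resize(im[y0:y1,x0:x1],(w,h),interpolation=cv2.INTER_CUBIC)
a=c(im,145,160,225,260,400,500); b=c(im,365,150,445,250,400,500)
cv2.imwrite("pics/crop1.png",np.hstack([a,b]))
a=c(s,380,130,460,200,400,350); b=c(s,205,165,285,235,400,350)
cv2.imwrite("pics/crop2.png",np.hstack([a,b]))
E
```

```text
(no output)
```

View pics/crop1.png

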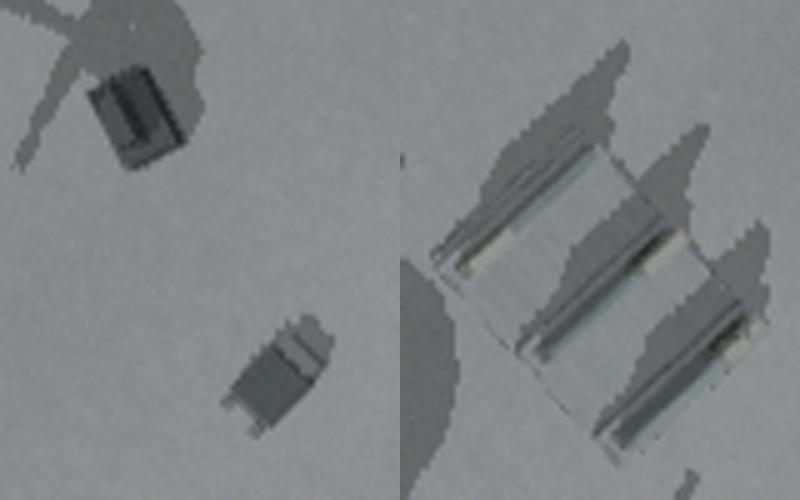

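View pics/crop2.png

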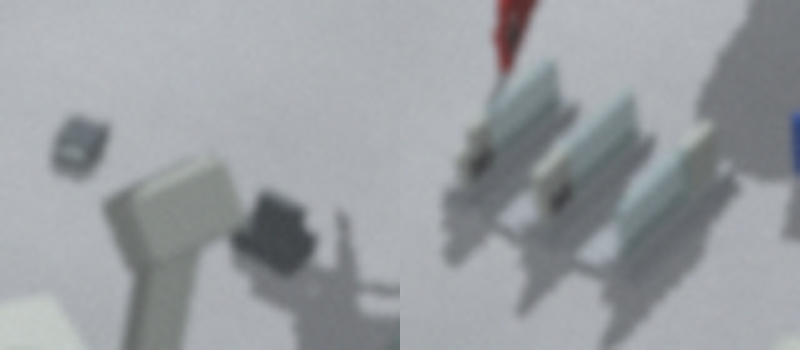

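```bash
cat > h.py <<'E'
import numpy as np,cv2
from scipy.spatial.transform import Rotation as R
def load(n):
    return np.load(f"pics/{n}.npz")
def cloud(f):
    d=f['d']; v,u=np.mgrid[0:400,0:640]
    p=np.stack([(u-f['cx'])/f['fx']*d,(v-f['cy'])/f['fy']*d,d],-1)
    return p@f['T'][:3,:3].T+f['T'][:3,3]
def ray(f,uv,z):
    uv=np.atleast_2d(uv).astype(float)
    r=np.stack([(uv[:,0]-f['cx'])/f['fx'],(uv[:,1]-f['cy'])/f['fy'],np.ones(len(uv))],-1)@f['T'][:3,:3].T
    o=f['T'][:3,3]; return o+r*((z-o[2])/r[:,2])[:,None]
def grab(n,tag):
    from rig import vision
    m=vision.camera_model(n); im,d=vision.get_image(n)
    cv2.imwrite(f"pics/{tag}.png",im[:,:,::-1]); np.savez(f"pics/{tag}.npz",im=im,d=d,**m)
    return im,d,m
E
python3 - <<'E'
from h import *
f=load("top0"); P=cloud(f); z=P[...,2]; im=f['im']
print("table z",np.median(z[250:300,100:200]))
def rect(m,name):
    k=cv2.connectedComponentsWithStats(m.astype(np.uint8))
    i=1+np.argmax(k[2][1:,4]); m=k[1]==i
    p=P[m][:,:2].astype(np.float32); print(name,m.sum(),cv2.minAreaRect(p*1000),P[m].mean(0))
w=np.zeros((400,640),bool)
def win(x0,y0,x1,y1):
    a=w.copy(); a[y0:y1,x0:x1]=1; return a
rect(win(225,95,320,190)&(z>.022)&(z<.04),"station")
rect(win(160,170,188,196)&(z>.012),"insert")
rect(win(160,170,188,196)&(z>.035),"insert rib")
rect(win(370,150,445,250)&(z>.003),"rack")
g=cv2.cvtColor(im,cv2.COLOR_RGB2GRAY)
rect(win(276,132,302,162)&(g<115)&(z>.0)&(z<.04),"recess")
rect(win(240,130,268,162)&(g<80),"window")
print(g[147,270:305],np.round(z[147,276:304]*1000))
E
```

```text
table z -0.00033161646013524226
station 4117 ((640.212890625, 72.10096740722656), (182.54527282714844, 200.87744140625), 0.8776811361312866) [0.63928121 0.07303387 0.02995156]
insert 227 ((471.1266784667969, 165.4455108642578), (445.57562255859375, 57.23386001586914), 76.61952209472656) [0.51510211 0.3511997  0.03192223]
insert rib 60 ((516.5015258789062, 355.5333557128906), (35.43337631225586, 12.105441093444824), 30.655502319335938) [0.51609838 0.3554063  0.04441921]
rack 2194 ((428.7301940917969, -245.8143310546875), (189.66615295410156, 326.563720703125), 24.470298767089844) [ 0.46025543 -0.31164748  0.02350265]
recess 778 ((628.7544555664062, 23.06035041809082), (84.3917465209961, 71.49669647216797), 1.5890685319900513) [0.62929185 0.0232788  0.02596918]
window 220 ((626.984619140625, 122.30970764160156), (46.173912048339844, 44.65420150756836), 13.622632026672363) [0.62645386 0.12166785 0.03157935]
[110 106 111 110 110 111 110 110 110 109 108 109  65  62  61  61  63  65
  61  60  65  61  64  62  58  88 108 108 111 110 107 107 109 111 108] [  31.   31.   28.   33.   30.   31.   10.   20.   17.   17.   20.   16.
   16.   19.   17.   21.   17.   18.   14.   30.   29.   33.   28.   32.
 1152.   33.   30.   30.]
```

```bash
cat > plan.py <<'E'
import sys,numpy as np
from scipy.spatial.transform import Rotation as R
def down(yaw_y):  # tool pointing down with y axis at world angle yaw_y deg
    a=np.radians(yaw_y); y=np.array([np.cos(a),np.sin(a),0]); z=np.array([0,0,-1.]); x=np.cross(y,z)
    return R.from_matrix(np.stack([x,y,z],1))
def plan(pos,rot,n=None,smax=48,amax=8.5):
    from rig import manip
    s=manip.state(); p=np.array(s['ee_pos']); r=R.from_quat(s['eef_rot'])
    dr=(r.inv()*rot).as_rotvec(degrees=True); dp=(np.array(pos)-p)*1000
    k=max(int(np.ceil(np.linalg.norm(dp)/smax)),int(np.ceil(np.linalg.norm(dr)/amax)),1)
    if n: k=n
    print("t",round(s['time'],2),"rows",k,"pos",p.round(4),"dp",dp.round(1),"dr",dr.round(1))
    rr=r
    for i in range(k):
        t=rr.inv().apply(dp/k); print("{"+", ".join(f'"{a}":{b:.1f}' for a,b in zip(("tx","ty","tz","wx","wy","wz"),[*t,*(dr/k)]))+"}")
        rr=rr*R.from_rotvec(dr/k,degrees=True)
E
python3 - <<'E'
from plan import *
plan([0.5165-0.0,0.3555,0.16],down(120.65))
E
```

```text
t 0.1 rows 8 pos [0.2538 0.5705 0.2327] dp [ 262.7 -215.   -72.7] dr [ -0.1  -0.1 -54.6]
{"tx":-40.9, "ty":-11.2, "tz":9.1, "wx":-0.0, "wy":-0.0, "wz":-6.8}
{"tx":-39.3, "ty":-16.0, "tz":9.1, "wx":-0.0, "wy":-0.0, "wz":-6.8}
{"tx":-37.1, "ty":-20.5, "tz":9.1, "wx":-0.0, "wy":-0.0, "wz":-6.8}
{"tx":-34.4, "ty":-24.8, "tz":9.1, "wx":-0.0, "wy":-0.0, "wz":-6.8}
{"tx":-31.2, "ty":-28.7, "tz":9.1, "wx":-0.0, "wy":-0.0, "wz":-6.8}
{"tx":-27.6, "ty":-32.2, "tz":9.1, "wx":-0.0, "wy":-0.0, "wz":-6.8}
{"tx":-23.6, "ty":-35.3, "tz":9.1, "wx":-0.0, "wy":-0.0, "wz":-6.8}
{"tx":-19.2, "ty":-37.8, "tz":9.1, "wx":-0.0, "wy":-0.0, "wz":-6.8}
```

Emit:
play_rows(
  increments=[
    {"tx": -41, "ty": -11, "tz": 9, "wz": -7},
    {"tx": -39, "ty": -16, "tz": 9, "wz": -7},
    {"tx": -37, "ty": -20, "tz": 9, "wz": -7},
    {"tx": -34, "ty": -25, "tz": 9, "wz": -7},
    {"tx": -31, "ty": -29, "tz": 9, "wz": -7},
  ],
)

```text
schema error: expected keys wx, wy, wz, tx, ty, tz, jaw
```

```bash
python3 - <<'E'
from plan import *
plan([0.5165-0.0,0.3555,0.16],down(120.65))
E
```

```text
t 0.1 rows 8 pos [0.2538 0.5705 0.2327] dp [ 262.7 -215.   -72.7] dr [ -0.1  -0.1 -54.6]
{"tx":-40.9, "ty":-11.2, "tz":9.1, "wx":-0.0, "wy":-0.0, "wz":-6.8}
{"tx":-39.3, "ty":-16.0, "tz":9.1, "wx":-0.0, "wy":-0.0, "wz":-6.8}
{"tx":-37.1, "ty":-20.5, "tz":9.1, "wx":-0.0, "wy":-0.0, "wz":-6.8}
{"tx":-34.4, "ty":-24.8, "tz":9.1, "wx":-0.0, "wy":-0.0, "wz":-6.8}
{"tx":-31.2, "ty":-28.7, "tz":9.1, "wx":-0.0, "wy":-0.0, "wz":-6.8}
{"tx":-27.6, "ty":-32.2, "tz":9.1, "wx":-0.0, "wy":-0.0, "wz":-6.8}
{"tx":-23.6, "ty":-35.3, "tz":9.1, "wx":-0.0, "wy":-0.0, "wz":-6.8}
{"tx":-19.2, "ty":-37.8, "tz":9.1, "wx":-0.0, "wy":-0.0, "wz":-6.8}
```

All keys are needed.

Emit:
play_rows(
  increments=[
    {"wx": 0, "wy": 0, "wz": -7, "tx": -41, "ty": -11, "tz": 9, "jaw": -1},
    {"wx": 0, "wy": 0, "wz": -7, "tx": -39, "ty": -16, "tz": 9, "jaw": -1},
    {"wx": 0, "wy": 0, "wz": -7, "tx": -37, "ty": -20, "tz": 9, "jaw": -1},
    {"wx": 0, "wy": 0, "wz": -7, "tx": -34, "ty": -25, "tz": 9, "jaw": -1},
    {"wx": 0, "wy": 0, "wz": -7, "tx": -31, "ty": -29, "tz": 9, "jaw": -1},
  ],
)

```text
time: 0.6
ee_pos: [0.4187, 0.4397, 0.1854]
eef_rot: [-0.114, 0.994, 0.001, -0.001]
force: [0.7, 0.1, 0.5]
gripper_width: 0.0871
```

```bash
python3 - <<'E'
from plan import *
plan([0.5165-0.0,0.3555,0.16],down(120.65))
E
```

```text
t 0.6 rows 3 pos [0.4187 0.4397 0.1854] dp [ 97.8 -84.2 -25.4] dr [  0.1  -0.1 -17.6]
{"tx":-25.5, "ty":-34.7, "tz":8.4, "wx":0.0, "wy":-0.0, "wz":-5.9}
{"tx":-21.8, "ty":-37.1, "tz":8.4, "wx":0.0, "wy":-0.0, "wz":-5.9}
{"tx":-17.8, "ty":-39.1, "tz":8.4, "wx":0.0, "wy":-0.0, "wz":-5.9}
```

Emit:
play_rows(
  increments=[
    {"wx": 0, "wy": 0, "wz": -6, "tx": -25, "ty": -35, "tz": 8, "jaw": -1},
    {"wx": 0, "wy": 0, "wz": -6, "tx": -22, "ty": -37, "tz": 8, "jaw": -1},
    {"wx": 0, "wy": 0, "wz": -6, "tx": -18, "ty": -39, "tz": 8, "jaw": -1},
    {"wx": 0, "wy": 0, "wz": 0, "tx": 0, "ty": 0, "tz": 0, "jaw": -1},
  ],
)

```text
time: 1.0
ee_pos: [0.5238, 0.3481, 0.1569]
eef_rot: [-0.272, 0.962, -0.0, -0.002]
force: [-0.5, -0.1, 0.6]
gripper_width: 0.0868
```

```bash
python3 - <<'E'
from plan import *
from h import *
plan([0.5165-0.0,0.3555,0.16],down(120.65))
im,d,m=grab("wrist","w1"); print(m)
grab("top","top1"); grab("scene","scene1")
E
```

```text
t 1.0 rows 1 pos [0.5238 0.3481 0.1569] dp [-7.3  7.4  3.1] dr [ 0.  -0.3  1. ]
{"tx":2.4, "ty":10.1, "tz":-3.0, "wx":0.0, "wy":-0.3, "wz":1.0}
{'fx': 309.70691628693146, 'fy': 309.70691628693146, 'cx': 322.6953696674713, 'cy': 191.5873646142514, 'T': array([[-5.24044968e-01,  8.26990945e-01,  2.03624282e-01,
         4.68676236e-01],
       [ 8.51690319e-01,  5.09039975e-01,  1.24506643e-01,
         3.13498880e-01],
       [-6.87033171e-04,  2.38671909e-01, -9.71100019e-01,
         3.08527732e-01],
       [ 0.00000000e+00,  0.00000000e+00,  0.00000000e+00,
         1.00000000e+00]])}
```

View pics/w1.png

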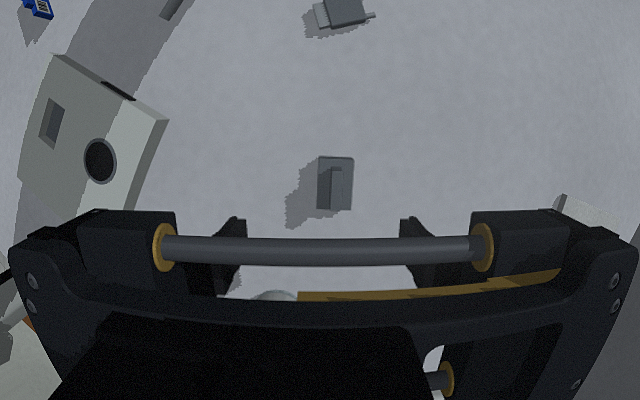

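```bash
cat >> h.py <<'E'
def wray(f,uv,z):
    uv=np.atleast_2d(uv).astype(float)
    a=(uv-[float(f['cx']),float(f['cy'])])/float(f['fx']); th=np.linalg.norm(a,axis=1)+1e-12
    r=np.concatenate([a/th[:,None]*np.sin(th)[:,None],np.cos(th)[:,None]],1)@f['T'][:3,:3].T
    o=f['T'][:3,3]; return o+r*((z-o[2])/r[:,2])[:,None]
def wcloud(f):
    v,u=np.mgrid[0:400,0:640]; a=np.stack([(u-f['cx'])/f['fx'],(v-f['cy'])/f['fx']],-1)
    th=np.linalg.norm(a,axis=-1)+1e-12; t=np.tan(th)/th; d=f['d']
    p=np.stack([a[...,0]*t*d,a[...,1]*t*d,d],-1)
    return p@f['T'][:3,:3].T+f['T'][:3,3]
def rect(P,m,name):
    k=cv2.connectedComponentsWithStats(m.astype(np.uint8)); i=1+np.argmax(k[2][1:,4]); m=k[1]==i
    p=P[m][:,:2].astype(np.float32); r=cv2.minAreaRect(p*1000)
    print(name,m.sum(),np.round(r[0],1),np.round(r[1],1),round(r[2],2),"z",np.median(P[m][:,2]).round(4)); return m
E
python3 - <<'E'
from h import *
f=load("w1"); P=wcloud(f); z=P[...,2]
w=np.zeros((400,640),bool); a=w.copy(); a[145:222,300:365]=1
rect(P,a&(z>.038)&(z<.055),"rib"); m=rect(P,a&(z>.014),"ins")
# top-face outlines of ins shoulder by 0.02
a=w.copy(); a[50:240,10:175]=1
rect(P,a&(z>.024)&(z<.036)&(P[...,0]>.5),"station part")
im=f['im'][130:235,280:390]; cv2.imwrite("pics/w1c.png",cv2.resize(im[:,:,::-1],None,fx=5,fy=5,interpolation=cv2.INTER_CUBIC))
E
```

```text
rib 481 [517.6 356.6] [36.9 10.8] 29.7 z 0.0459
ins 1829 [500.2 347.1] [87.9 34.5] 29.38 z 0.0204
station part 14541 [642.   71.3] [182.  203.3] 0.64 z 0.0306
```

View pics/w1c.png

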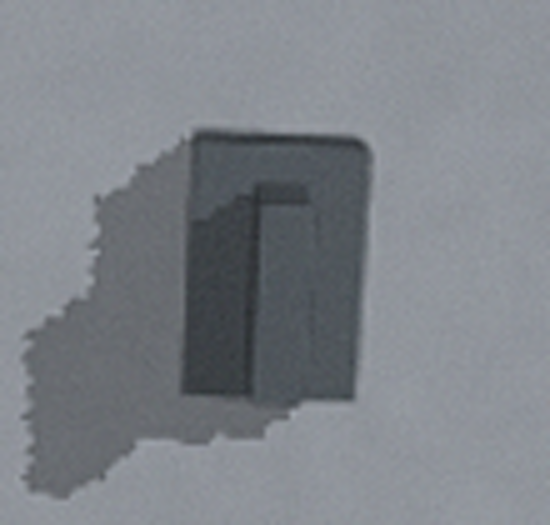

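```bash
python3 - <<'E'
from plan import *
plan([0.517,0.356,0.08],down(120),2)
E
```

```text
t 1.15 rows 2 pos [0.519  0.352  0.1579] dp [ -2.    4.  -77.9] dr [ 0.2 -0.4  1.8]
{"tx":-0.5, "ty":2.1, "tz":39.0, "wx":0.1, "wy":-0.2, "wz":0.9}
{"tx":-0.3, "ty":2.2, "tz":39.0, "wx":0.1, "wy":-0.2, "wz":0.9}
```

Emit:
play_rows(
  increments=[
    {"wx": 0, "wy": 0, "wz": 1, "tx": -1, "ty": 2, "tz": 39, "jaw": -1},
    {"wx": 0, "wy": 0, "wz": 1, "tx": 0, "ty": 2, "tz": 35, "jaw": -1},
    {"wx": 0, "wy": 0, "wz": 0, "tx": 0, "ty": 0, "tz": 0, "jaw": -1},
    {"wx": 0, "wy": 0, "wz": 0, "tx": 0, "ty": 0, "tz": 0, "jaw": -1},
  ],
)

```text
time: 1.55
ee_pos: [0.5141, 0.3618, 0.0857]
eef_rot: [-0.259, 0.966, 0.002, -0.001]
force: [0.2, -0.2, 0.5]
gripper_width: 0.0868
```

```bash
python3 - <<'E'
from plan import *
plan([0.517,0.356,0.034],down(120),2)
E
```

```text
t 1.55 rows 2 pos [0.5141 0.3618 0.0857] dp [  2.9  -5.8 -51.7] dr [ 0.2 -0.1  0. ]
{"tx":0.1, "ty":-3.4, "tz":25.8, "wx":0.1, "wy":-0.1, "wz":0.0}
{"tx":0.2, "ty":-3.3, "tz":25.8, "wx":0.1, "wy":-0.1, "wz":0.0}
```

Emit:
play_rows(
  increments=[
    {"wx": 0, "wy": 0, "wz": 0, "tx": 0, "ty": -4, "tz": 25, "jaw": -1},
    {"wx": 0, "wy": 0, "wz": 0, "tx": 0, "ty": -2, "tz": 20, "jaw": -1},
    {"wx": 0, "wy": 0, "wz": 0, "tx": 0, "ty": 0, "tz": 0, "jaw": -1},
    {"wx": 0, "wy": 0, "wz": 0, "tx": 0, "ty": 0, "tz": 0, "jaw": -1},
  ],
)

```text
time: 1.95
ee_pos: [0.5186, 0.362, 0.048]
eef_rot: [-0.262, 0.965, 0.003, 0.004]
force: [-0.3, -0.3, 0.1]
gripper_width: 0.0868
```

```bash
python3 - <<'E'
from plan import *
plan([0.517,0.356,0.034],down(120),1)
E
```

```text
t 1.95 rows 1 pos [0.5186 0.362  0.048 ] dp [ -1.6  -6.  -14. ] dr [0.2 0.6 0.4]
{"tx":4.6, "ty":-4.4, "tz":13.9, "wx":0.2, "wy":0.6, "wz":0.4}
```

Emit:
play_rows(
  increments=[
    {"wx": 0, "wy": 0.5, "wz": 0, "tx": 4, "ty": -4, "tz": 11, "jaw": -1},
    {"wx": 0, "wy": 0, "wz": 0, "tx": 0, "ty": 0, "tz": 0, "jaw": -1},
  ],
)

```text
time: 2.15
ee_pos: [0.5184, 0.3576, 0.0397]
eef_rot: [-0.263, 0.965, 0.002, 0.002]
force: [-0.8, -0.5, 0.9]
gripper_width: 0.087
```

```bash
python3 - <<'E'
from plan import *
plan([0.517,0.356,0.034],down(120),1)
E
```

```text
t 2.15 rows 1 pos [0.5184 0.3576 0.0397] dp [-1.4 -1.6 -5.7] dr [0.2 0.3 0.4]
{"tx":2.1, "ty":-0.7, "tz":5.7, "wx":0.2, "wy":0.3, "wz":0.4}
```

Emit:
play_rows(
  increments=[
    {"wx": 0, "wy": 0, "wz": 0, "tx": 2, "ty": -1, "tz": 6, "jaw": -0.2},
    {"wx": 0, "wy": 0, "wz": 0, "tx": 0, "ty": 0, "tz": 1, "jaw": 1},
    {"wx": 0, "wy": 0, "wz": 0, "tx": 0, "ty": 0, "tz": 0, "jaw": 1},
    {"wx": 0, "wy": 0, "wz": 0, "tx": 0, "ty": 0, "tz": 0, "jaw": 1},
    {"wx": 0, "wy": 0, "wz": 0, "tx": 0, "ty": 0, "tz": 0, "jaw": 1},
  ],
)

```text
time: 2.65
ee_pos: [0.5181, 0.3558, 0.0337]
eef_rot: [-0.262, 0.965, 0.002, 0.004]
force: [1.0, -0.3, 0.3]
gripper_width: 0.0549
```

Emit:
play_rows(
  increments=[
    {"wx": 0, "wy": 0, "wz": 0, "tx": 0, "ty": 0, "tz": 0, "jaw": 1},
    {"wx": 0, "wy": 0, "wz": 0, "tx": 0, "ty": 0, "tz": 0, "jaw": 1},
    {"wx": 0, "wy": 0, "wz": 0, "tx": 0, "ty": 0, "tz": 0, "jaw": 1},
  ],
)

```text
time: 2.95
ee_pos: [0.5183, 0.3559, 0.0338]
eef_rot: [-0.262, 0.965, 0.002, 0.004]
force: [-0.5, 0.4, -0.7]
gripper_width: 0.0309
```

Emit:
play_rows(
  increments=[
    {"wx": 0, "wy": 0, "wz": 0, "tx": 0, "ty": 0, "tz": 0, "jaw": 1},
    {"wx": 0, "wy": 0, "wz": 0, "tx": 0, "ty": 0, "tz": 0, "jaw": 1},
    {"wx": 0, "wy": 0, "wz": 0, "tx": 0, "ty": 0, "tz": 0, "jaw": 1},
    {"wx": 0, "wy": 0, "wz": 0, "tx": 0, "ty": 0, "tz": -15, "jaw": 1},
    {"wx": 0, "wy": 0, "wz": 0, "tx": 0, "ty": 0, "tz": -35, "jaw": 1},
  ],
)

```text
time: 3.45
ee_pos: [0.5142, 0.3539, 0.0806]
eef_rot: [-0.262, 0.965, 0.001, -0.002]
force: [0.3, 0.1, -0.4]
gripper_width: 0.0096
```

```bash
python3 - <<'E'
from plan import *
from h import *
# station yaw, recess
f=load("top0"); P=cloud(f); z=P[...,2]; im=f['im']
# station edges: corners of deck via rays at z=.03 from white/dark mask in shading-independent edges; use depth rect w/ both images
for n in ("top0","top1"):
    f=load(n); P=cloud(f); z=P[...,2]; a=np.zeros((400,640),bool); a[95:190,225:320]=1
    rect(P,a&(z>.024)&(z<.036),n+" station")
    g=cv2.cvtColor(f['im'],cv2.COLOR_RGB2GRAY); b=np.zeros_like(a); b[132:162,276:302]=1
    print(g[140,276:302],g[132:164,288])
    m=b&(g<78); k=cv2.connectedComponentsWithStats(m.astype(np.uint8)); m=k[1]==1+np.argmax(k[2][1:,4])
    v,u=np.where(m); Q=ray(f,np.stack([u,v],1),.03); print("recess px",cv2.minAreaRect((Q[:,:2]*1000).astype(np.float32)))
    c=np.zeros_like(a); c[132:162,240:270]=1; m=c&(g<50); k=cv2.connectedComponentsWithStats(m.astype(np.uint8)); m=k[1]==1+np.argmax(k[2][1:,4])
    v,u=np.where(m); Q=ray(f,np.stack([u,v],1),.03); print("window",Q.mean(0),m.sum())
plan([0.625,0.0245,0.10],down(90.8))
E
```

```text
top0 station 4075 [640.2  72.1] [182.5 200.9] 0.88 z 0.03
[108 107 109 107 109 110  61  57  61  63  64  62  62  62  62  59  62  61
  64  68 107 109 107 109 109 110] [107 109 108 111 109 102  80  69  62  63  63  60  62  63  64  61  62  64
  61  62  65  66  64  63  72  95 111 109 110 110 110 111]
recess px ((627.2738647460938, 22.94283676147461), (51.438446044921875, 36.97634506225586), 1.5253303050994873)
window [0.62655128 0.12220461 0.03      ] 184
top1 station 4080 [640.   72.4] [183.2 200.6] 0.6 z 0.0299
[115 116 114 115 116 113  62  66  65  67  66  67  64  66  65  64  66  65
  65  70 113 114 113 113 115 113] [114 112 116 112 114 106  83  73  64  66  65  65  65  64  66  67  63  64
  67  66  66  63  68  65  77 100 116 114 113 115 117 116]
recess px ((625.8406372070312, 22.897565841674805), (48.5815544128418, 36.97330093383789), 1.5456724166870117)
window [0.62629469 0.12149253 0.03      ] 187
t 3.45 rows 8 pos [0.5142 0.3539 0.0806] dp [ 110.8 -329.4   19.4] dr [ 0.2 -0.2 29.6]
{"tx":8.9, "ty":-42.5, "tz":-2.6, "wx":0.0, "wy":-0.0, "wz":3.7}
{"tx":6.1, "ty":-43.0, "tz":-2.5, "wx":0.0, "wy":-0.0, "wz":3.7}
{"tx":3.4, "ty":-43.3, "tz":-2.5, "wx":0.0, "wy":-0.0, "wz":3.7}
{"tx":0.5, "ty":-43.4, "tz":-2.5, "wx":0.0, "wy":-0.0, "wz":3.7}
{"tx":-2.3, "ty":-43.4, "tz":-2.5, "wx":0.0, "wy":-0.0, "wz":3.7}
{"tx":-5.1, "ty":-43.1, "tz":-2.5, "wx":0.0, "wy":-0.0, "wz":3.7}
{"tx":-7.8, "ty":-42.7, "tz":-2.5, "wx":0.0, "wy":-0.0, "wz":3.7}
{"tx":-10.6, "ty":-42.1, "tz":-2.4, "wx":0.0, "wy":-0.0, "wz":3.7}
```

```bash
python3 - <<'E'
from plan import *
from h import *
f=load("top0"); P=cloud(f); z=P[...,2]; a=np.zeros((400,640),bool); a[70:130,195:265]=1
rect(P,a&(z>.18),"head"); rect(P,a&(z>.05),"head+post")
m=a&(z>.15); print(P[m].min(0),P[m].max(0))
f=load("scene0"); P=cloud(f); z=P[...,2]; a=np.zeros((400,640),bool); a[150:240,385:435]=1
m=rect(P,a&(z>.17)&(z<.3),"head scene"); print(P[m].min(0),P[m].max(0))
plan([0.52,0.0235,0.10],down(91))
E
```

```text
head 661 [585.9  71.9] [371.8  76.2] 31.57 z 0.2473
head+post 857 [585.9  71.9] [371.8  76.2] 31.57 z 0.2436
[ 0.44741008 -0.0579171   0.15005331] [0.75025424 0.19096697 1.15197474]
head scene 537 [721.2 150.9] [52.  71.3] 18.68 z 0.2363
[0.69420615 0.11412154 0.1701282 ] [0.75467851 0.19082036 0.25901526]
t 3.45 rows 7 pos [0.5142 0.3539 0.0806] dp [   5.8 -330.4   19.4] dr [ 0.2 -0.2 29.4]
{"tx":23.2, "ty":-41.1, "tz":-2.9, "wx":0.0, "wy":-0.0, "wz":4.2}
{"tx":20.1, "ty":-42.7, "tz":-2.8, "wx":0.0, "wy":-0.0, "wz":4.2}
{"tx":16.9, "ty":-44.1, "tz":-2.8, "wx":0.0, "wy":-0.0, "wz":4.2}
{"tx":13.7, "ty":-45.2, "tz":-2.8, "wx":0.0, "wy":-0.0, "wz":4.2}
{"tx":10.3, "ty":-46.1, "tz":-2.8, "wx":0.0, "wy":-0.0, "wz":4.2}
{"tx":6.9, "ty":-46.7, "tz":-2.8, "wx":0.0, "wy":-0.0, "wz":4.2}
{"tx":3.5, "ty":-47.1, "tz":-2.8, "wx":0.0, "wy":-0.0, "wz":4.2}
```

Emit:
play_rows(
  increments=[
    {"wx": 0, "wy": 0, "wz": 4, "tx": 12, "ty": -42, "tz": -5, "jaw": 1},
    {"wx": 0, "wy": 0, "wz": 4, "tx": 9, "ty": -43, "tz": -5, "jaw": 1},
    {"wx": 0, "wy": 0, "wz": 4, "tx": 5, "ty": -43, "tz": -3, "jaw": 1},
    {"wx": 0, "wy": 0, "wz": 4, "tx": 1, "ty": -43, "tz": -3, "jaw": 1},
    {"wx": 0, "wy": 0, "wz": 4, "tx": -2, "ty": -43, "tz": -2, "jaw": 1},
  ],
)

```text
time: 3.95
ee_pos: [0.5774, 0.1468, 0.1086]
eef_rot: [-0.09, 0.996, 0.003, 0.006]
force: [1.5, 0.6, -0.7]
gripper_width: 0.0101
```

```bash
python3 - <<'E'
from plan import *
plan([0.627,0.0235,0.10],down(91))
E
```

```text
t 3.95 rows 3 pos [0.5774 0.1468 0.1086] dp [  49.6 -123.3   -8.6] dr [0.4 0.7 9.4]
{"tx":-8.8, "ty":-43.4, "tz":2.7, "wx":0.1, "wy":0.2, "wz":3.1}
{"tx":-11.2, "ty":-42.9, "tz":2.8, "wx":0.1, "wy":0.2, "wz":3.1}
{"tx":-13.5, "ty":-42.2, "tz":2.8, "wx":0.1, "wy":0.2, "wz":3.1}
```

Emit:
play_rows(
  increments=[
    {"wx": 0, "wy": 0, "wz": 3, "tx": -9, "ty": -43, "tz": 3, "jaw": 1},
    {"wx": 0, "wy": 0, "wz": 3, "tx": -11, "ty": -43, "tz": 3, "jaw": 1},
    {"wx": 0, "wy": 0, "wz": 3, "tx": -15, "ty": -35, "tz": 3, "jaw": 1},
    {"wx": 0, "wy": 0, "wz": 0, "tx": 0, "ty": 0, "tz": 0, "jaw": 1},
    {"wx": 0, "wy": 0, "wz": 0, "tx": 0, "ty": 0, "tz": 0, "jaw": 1},
  ],
)

```text
time: 4.45
ee_pos: [0.6327, 0.0189, 0.1053]
eef_rot: [-0.004, 1.0, 0.003, 0.01]
force: [0.3, 0.2, -1.1]
gripper_width: 0.0095
```

```bash
python3 - <<'E'
from plan import *
from h import *
plan([0.627,0.0235,0.10],down(91))
im,d,m=grab("wrist","w2"); grab("top","top2")
plan([0.627,0.0235,0.10],down(91))
E
```

```text
t 4.45 rows 1 pos [0.6327 0.0189 0.1053] dp [-5.7  4.6 -5.3] dr [ 0.3  1.1 -0.5]
{"tx":5.8, "ty":4.6, "tz":5.2, "wx":0.3, "wy":1.1, "wz":-0.5}
t 4.55 rows 1 pos [0.6328 0.02   0.1054] dp [-5.8  3.5 -5.4] dr [ 0.3  1.2 -0.4]
{"tx":5.8, "ty":3.6, "tz":5.3, "wx":0.3, "wy":1.2, "wz":-0.4}
```

View pics/w2.png

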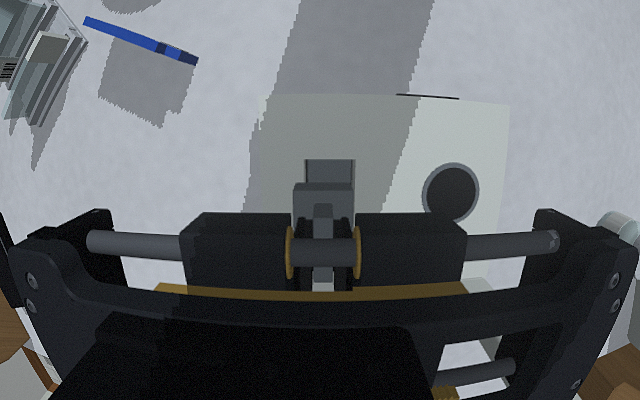

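```bash
python3 - <<'E'
from h import *
f=load("w2"); im=f['im'][145:235,270:380]; cv2.imwrite("pics/w2c.png",cv2.resize(im[:,:,::-1],None,fx=7,fy=6.6,interpolation=cv2.INTER_CUBIC))
P=wcloud(f); z=P[...,2]
np.set_printoptions(linewidth=200)
for r in range(152,200,3): print(r,np.round(P[r,330],3),np.round(P[r,322],3))
E
```

```text
152 [0.595 0.024 0.03 ] [0.595 0.018 0.03 ]
155 [0.598 0.024 0.03 ] [0.598 0.018 0.03 ]
158 [0.6   0.024 0.03 ] [0.6   0.018 0.03 ]
161 [0.604 0.024 0.018] [0.604 0.018 0.018]
164 [0.606 0.024 0.018] [0.606 0.018 0.018]
167 [0.609 0.024 0.018] [0.609 0.018 0.018]
170 [0.611 0.024 0.019] [0.611 0.018 0.019]
173 [0.614 0.024 0.018] [0.614 0.018 0.018]
176 [0.616 0.024 0.017] [0.616 0.018 0.017]
179 [0.618 0.024 0.018] [0.619 0.018 0.017]
182 [0.608 0.023 0.072] [0.608 0.018 0.073]
185 [0.608 0.023 0.08 ] [0.608 0.018 0.079]
188 [0.607 0.022 0.089] [0.608 0.018 0.088]
191 [0.608 0.022 0.091] [0.609 0.018 0.091]
194 [0.61  0.022 0.091] [0.61  0.018 0.092]
197 [0.612 0.022 0.092] [0.612 0.018 0.092]
```

View pics/w2c.png

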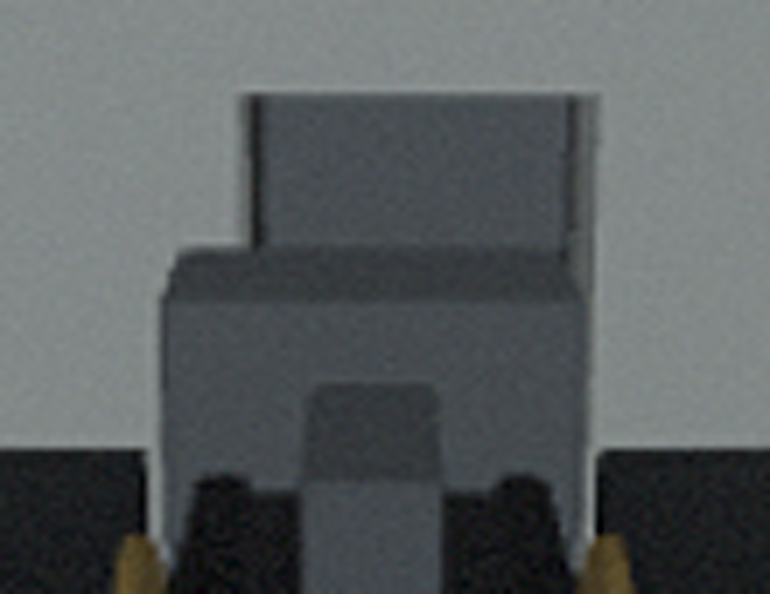

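```bash
python3 - <<'E'
from h import *
f=load("w2")
a=wray(f,[[304.7,159.5],[355.4,159.5]],.03); b=wray(f,[[293.3,190.3],[353.6,190.3]],.0915)
print(a,a.mean(0),b,b.mean(0))
# recess side edges lower (yaw)
print(wray(f,[[304.7,159.5],[305.5,182]],.03))
E
```

```text
[[0.60108379 0.00523351 0.03      ]
 [0.60073638 0.04264555 0.03      ]] [0.60091009 0.02393953 0.03      ] [[0.608108   0.00218035 0.0915    ]
 [0.60786818 0.03529872 0.0915    ]] [0.60798809 0.01873953 0.0915    ]
[[0.60108379 0.00523351 0.03      ]
 [0.61813489 0.00575616 0.03      ]]
```

Emit:
play_rows(
  increments=[
    {"wx": 0, "wy": 1, "wz": 0, "tx": 5, "ty": 4, "tz": 12, "jaw": 1},
    {"wx": 0, "wy": 0, "wz": 0, "tx": 0, "ty": 0, "tz": 12, "jaw": 1},
    {"wx": 0, "wy": 0, "wz": 0, "tx": 0, "ty": 0, "tz": 0, "jaw": 1},
    {"wx": 0, "wy": 0, "wz": 0, "tx": 0, "ty": 0, "tz": 0, "jaw": 1},
  ],
)

```text
time: 4.95
ee_pos: [0.6248, 0.0294, 0.079]
eef_rot: [-0.009, 1.0, 0.003, -0.001]
force: [0.7, -0.4, 0.1]
gripper_width: 0.0102
```

```bash
python3 - <<'E'
from plan import *
plan([0.6276,0.0241,0.07],down(90.5),1)
E
```

```text
t 4.95 rows 1 pos [0.6248 0.0294 0.079 ] dp [ 2.8 -5.3 -9. ] dr [ 0.3 -0.1  0.5]
{"tx":-2.7, "ty":-5.4, "tz":8.9, "wx":0.3, "wy":-0.1, "wz":0.5}
```

Emit:
play_rows(
  increments=[
    {"wx": 0, "wy": 0, "wz": 0, "tx": -2, "ty": -4, "tz": 5, "jaw": 1},
    {"wx": 0, "wy": 0, "wz": 0, "tx": 0, "ty": 0, "tz": 0, "jaw": 1},
    {"wx": 0, "wy": 0, "wz": 0, "tx": 0, "ty": 0, "tz": 0, "jaw": 1},
  ],
)

```text
time: 5.25
ee_pos: [0.6268, 0.0261, 0.0732]
eef_rot: [-0.009, 1.0, 0.003, -0.001]
force: [-0.4, 0.1, -1.7]
gripper_width: 0.0097
```

```bash
python3 - <<'E'
from plan import *
plan([0.6276,0.0241,0.066],down(90.5),1)
E
```

```text
t 5.25 rows 1 pos [0.6268 0.0261 0.0732] dp [ 0.8 -2.  -7.2] dr [ 0.3 -0.2  0.6]
{"tx":-0.8, "ty":-2.0, "tz":7.1, "wx":0.3, "wy":-0.2, "wz":0.6}
```

Emit:
play_rows(
  increments=[
    {"wx": 0, "wy": 0, "wz": 0.5, "tx": -1, "ty": -2, "tz": 4, "jaw": 1},
    {"wx": 0, "wy": 0, "wz": 0, "tx": 0, "ty": 0, "tz": 0, "jaw": 1},
    {"wx": 0, "wy": 0, "wz": 0, "tx": 0, "ty": 0, "tz": 0, "jaw": 1},
  ],
)

```text
time: 5.55
ee_pos: [0.6284, 0.0235, 0.0692]
eef_rot: [-0.004, 1.0, 0.003, -0.001]
force: [0.2, 0.3, -1.2]
gripper_width: 0.01
```

```bash
python3 - <<'E'
from plan import *
from h import *
plan([0.6276,0.0241,0.06],down(90.5),1)
im,d,m=grab("wrist","w3")
im=im[145:235,270:380]; cv2.imwrite("pics/w3c.png",cv2.resize(im[:,:,::-1],None,fx=7,fy=6.6,interpolation=cv2.INTER_CUBIC))
E
```

```text
t 5.55 rows 1 pos [0.6284 0.0235 0.0692] dp [-0.8  0.6 -9.2] dr [ 0.3 -0.1 -0. ]
{"tx":0.8, "ty":0.6, "tz":9.2, "wx":0.3, "wy":-0.1, "wz":-0.0}
```

View pics/w3c.png

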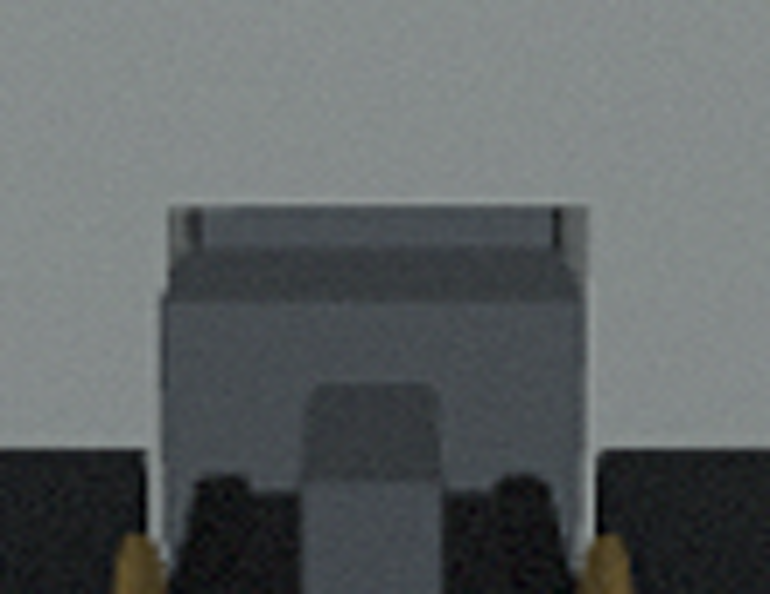

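```bash
python3 - <<'E'
from h import *
f=load("w3")
a=wray(f,[[294,176.1],[354,176.1]],.03); b=wray(f,[[293.3,190.3],[353.6,190.3]],.0555)
print(a.mean(0),b.mean(0),np.diff(a,axis=0),np.diff(b,axis=0)); P=wcloud(f); print(P[185:192,330].round(4))
E
```

```text
[0.60063024 0.02376122 0.03      ] [0.60357756 0.02327028 0.0555    ] [[-0.0002884   0.03774732  0.        ]] [[-0.00024248  0.03321177  0.        ]]
[[0.6033 0.0272 0.0435]
 [0.603  0.0271 0.0472]
 [0.6031 0.027  0.0494]
 [0.6029 0.0269 0.0528]
 [0.6038 0.027  0.0514]
 [0.6034 0.0269 0.0554]
 [0.6039 0.0269 0.0559]]
```

Emit:
play_rows(
  increments=[
    {"wx": 0, "wy": 0, "wz": 0, "tx": 0.8, "ty": 0.6, "tz": 5, "jaw": 1},
    {"wx": 0, "wy": 0, "wz": 0, "tx": 0, "ty": 0, "tz": 3, "jaw": 1},
    {"wx": 0, "wy": 0, "wz": 0, "tx": 0, "ty": 0, "tz": 0, "jaw": 1},
  ],
)

```text
time: 5.9
ee_pos: [0.6276, 0.0241, 0.0608]
eef_rot: [-0.004, 1.0, 0.003, -0.001]
force: [-0.3, -0.3, -0.3]
gripper_width: 0.0099
```

```bash
python3 - <<'E'
from plan import *
plan([0.6276,0.0241,0.052],down(90.5),1)
E
```

```text
t 5.9 rows 1 pos [0.6276 0.0241 0.0608] dp [ 0.   0.  -8.8] dr [ 0.3 -0.1 -0. ]
{"tx":-0.0, "ty":-0.0, "tz":8.8, "wx":0.3, "wy":-0.1, "wz":-0.0}
```

Well centred, and the bottom is already just inside the mouth. Press down.

Emit:
play_rows(
  increments=[
    {"wx": 0, "wy": 0, "wz": 0, "tx": 0, "ty": 0, "tz": 5, "jaw": 1},
    {"wx": 0, "wy": 0, "wz": 0, "tx": 0, "ty": 0, "tz": 5, "jaw": 1},
    {"wx": 0, "wy": 0, "wz": 0, "tx": 0, "ty": 0, "tz": 5, "jaw": 1},
    {"wx": 0, "wy": 0, "wz": 0, "tx": 0, "ty": 0, "tz": 5, "jaw": 1},
  ],
)

```text
time: 6.3
ee_pos: [0.628, 0.0242, 0.0433]
eef_rot: [-0.005, 1.0, 0.003, -0.0]
force: [-9.3, 0.4, 40.8]
gripper_width: 0.01
```

Emit:
play_rows(
  increments=[
    {"wx": 0, "wy": 0, "wz": 0, "tx": 0, "ty": 0, "tz": 1, "jaw": 1},
    {"wx": 0, "wy": 0, "wz": 0, "tx": 0, "ty": 0, "tz": 1, "jaw": 1},
  ],
)

```text
time: 6.5
ee_pos: [0.6281, 0.0242, 0.0437]
eef_rot: [-0.005, 1.0, 0.002, 0.0]
force: [-2.9, -0.5, 3.8]
gripper_width: 0.0098
```

```bash
python3 - <<'E'
from plan import *
from h import *
plan([0.6276,0.0241,0.044],down(90.5),1)
im,d,m=grab("wrist","w4"); f=load("w4"); P=wcloud(f); print(P[186:205:2,320].round(4))
im=im[145:235,270:380]; cv2.imwrite("pics/w4c.png",cv2.resize(im[:,:,::-1],None,fx=7,fy=6.6,interpolation=cv2.INTER_CUBIC))
E
```

```text
t 6.5 rows 1 pos [0.6281 0.0242 0.0437] dp [-0.5 -0.1  0.3] dr [0.3 0.  0.1]
{"tx":0.5, "ty":-0.1, "tz":-0.3, "wx":0.3, "wy":0.0, "wz":0.1}
[[0.6031 0.022  0.0201]
 [0.6024 0.0221 0.0278]
 [0.6031 0.0221 0.0299]
 [0.6043 0.0221 0.0297]
 [0.6054 0.0221 0.0297]
 [0.6064 0.0221 0.0303]
 [0.6074 0.0221 0.0308]
 [0.6087 0.0221 0.03  ]
 [0.6098 0.0221 0.0302]
 [0.6097 0.0222 0.0345]]
```

View pics/w4c.png

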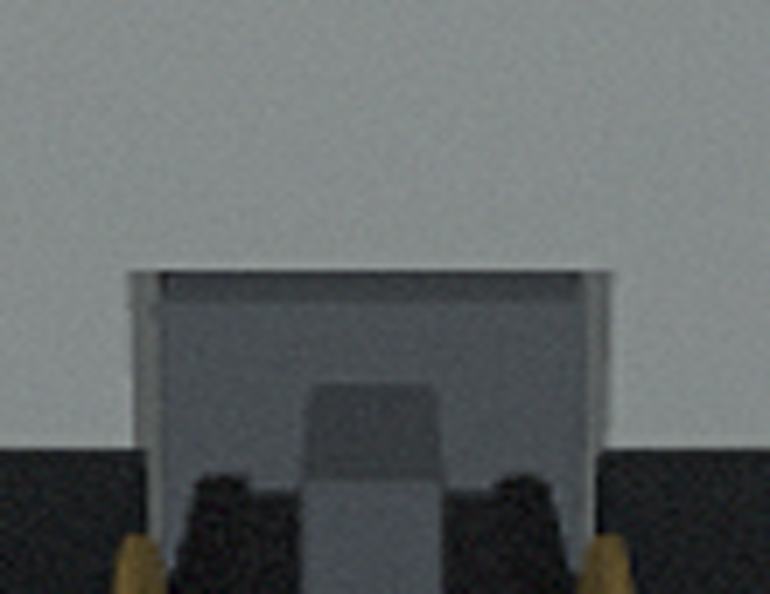

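Emit:
play_rows(
  increments=[
    {"wx": 0, "wy": 0, "wz": 0, "tx": 0, "ty": 0, "tz": 0, "jaw": 0.4},
    {"wx": 0, "wy": 0, "wz": 0, "tx": 0, "ty": 0, "tz": 0, "jaw": 0.4},
    {"wx": 0, "wy": 0, "wz": 0, "tx": 0, "ty": 0, "tz": 0, "jaw": 0.4},
    {"wx": 0, "wy": 0, "wz": 0, "tx": 0, "ty": 0, "tz": -20, "jaw": 0.4},
    {"wx": 0, "wy": 0, "wz": 0, "tx": 0, "ty": 0, "tz": -40, "jaw": 0.4},
  ],
)

```text
time: 7.05
ee_pos: [0.6242, 0.0244, 0.0984]
eef_rot: [-0.005, 1.0, 0.003, -0.006]
force: [-0.2, -1.6, 0.2]
gripper_width: 0.0256
```

```bash
python3 - <<'E'
from h import *
from rig import manip
print(manip.state()['ee_pos'],manip.state()['q'].round(2))
f=load("w2"); im=f['im'][0:150,0:120]; cv2.imwrite("pics/w2r.png",cv2.resize(im[:,:,::-1],None,fx=5,fy=4,interpolation=cv2.INTER_CUBIC))
f=load("top0"); P=cloud(f); z=P[...,2]; a=np.zeros((400,640),bool); a[150:250,365:450]=1
ok=f['d']>0
rect(P,a&ok&(z>.003)&(z<.03),"rack")
m=a&ok&(z>.035); k=cv2.connectedComponentsWithStats(m.astype(np.uint8))
for i in range(1,k[0]):
    if k[2][i,4]>20: rect(P,k[1]==i,"plate%s"%k[3][i].round())
E
```

```text
[0.62422716 0.02437169 0.09843032] [-0.14  0.7   1.53  0.01  0.92 -1.73]
rack 1702 [ 463.5 -312.9] [170.5 129.3] 44.58 z 0.0071
plate[392. 191.] 131 [ 507.1 -269.2] [ 8.4 99.5] 44.23 z 0.0554
plate[407. 209.] 147 [ 459.8 -314.8] [ 8.8 99.6] 43.83 z 0.0548
plate[423. 227.] 157 [ 412.9 -361. ] [  9.4 100.8] 44.06 z 0.0537
```

View pics/w2r.png

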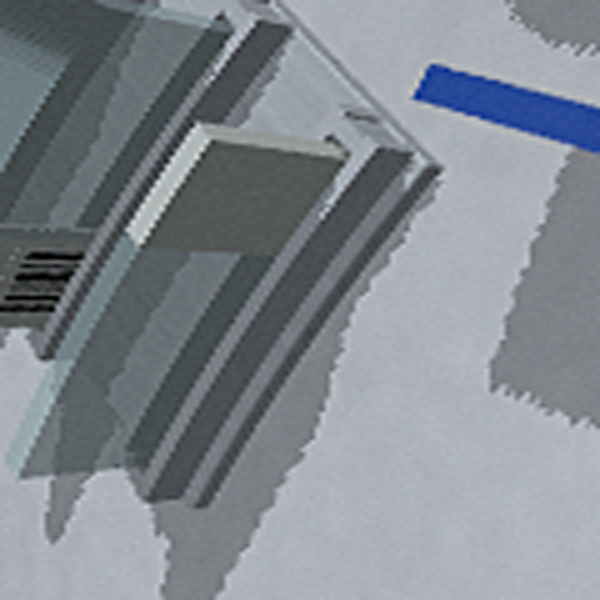

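```bash
python3 - <<'E'
from h import *
for n in ("top0","top1"):
  f=load(n); P=cloud(f); z=P[...,2]; e=np.array([np.sin(np.radians(44)),-np.cos(np.radians(44))]); nrm=np.array([e[1],-e[0]])
  for c in ((.5071,-.2692),(.4598,-.3148),(.4129,-.361)):
    q=P[...,:2]-c; s=q@e; t=q@nrm; out=[]
    for b in np.arange(-.05,.05,.01):
        m=(f['d']>0)&(s>=b)&(s<b+.01)&(abs(t)<.012); out.append(int(1000*np.percentile(z[m],90)))
    print(n,c,out)
s=cv2.imread("pics/scene0.png"); cv2.imwrite("pics/sc_r.png",cv2.resize(s[165:235,205:285],(800,600),interpolation=cv2.INTER_CUBIC))
E
```

```text
top0 (0.5071, -0.2692) [56, 56, 57, 57, 57, 57, 60, 56, 57, 57]
top0 (0.4598, -0.3148) [55, 56, 56, 56, 56, 56, 56, 56, 55, 57]
top0 (0.4129, -0.361) [56, 56, 56, 55, 57, 58, 55, 56, 53, 43]
top1 (0.5071, -0.2692) [56, 56, 56, 55, 56, 56, 58, 54, 57, 57]
top1 (0.4598, -0.3148) [55, 55, 54, 55, 57, 56, 56, 56, 56, 56]
top1 (0.4129, -0.361) [55, 58, 57, 56, 57, 55, 55, 55, 56, 42]
```

View pics/sc_r.png

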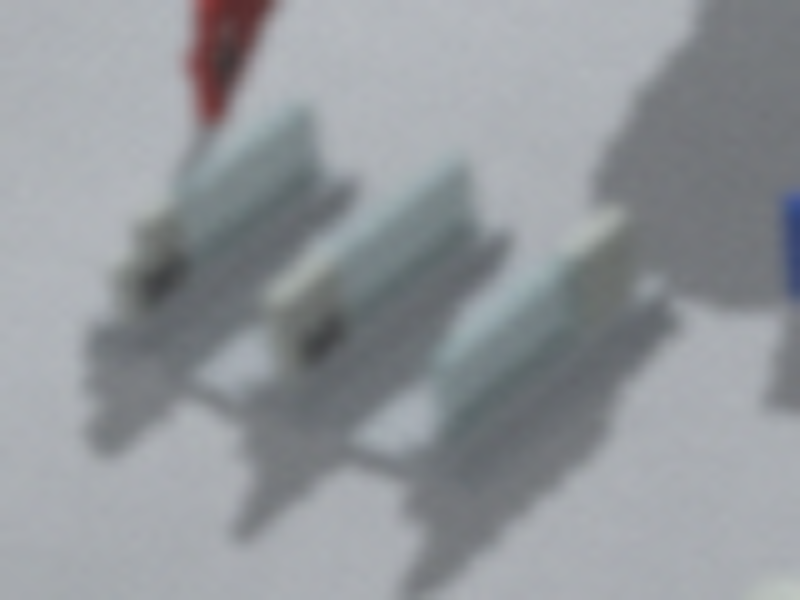

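```bash
python3 - <<'E'
from plan import *
plan([0.413,-0.361,0.14],down(44))
E
```

```text
t 7.05 rows 10 pos [0.6242 0.0244 0.0984] dp [-211.2 -385.4   41.6] dr [ 0.1 -0.8 46.5]
{"tx":21.5, "ty":-38.3, "tz":-4.2, "wx":0.0, "wy":-0.1, "wz":4.7}
{"tx":18.3, "ty":-39.9, "tz":-4.2, "wx":0.0, "wy":-0.1, "wz":4.7}
{"tx":15.0, "ty":-41.3, "tz":-4.2, "wx":0.0, "wy":-0.1, "wz":4.7}
{"tx":11.6, "ty":-42.4, "tz":-4.2, "wx":0.0, "wy":-0.1, "wz":4.7}
{"tx":8.2, "ty":-43.2, "tz":-4.2, "wx":0.0, "wy":-0.1, "wz":4.7}
{"tx":4.6, "ty":-43.7, "tz":-4.2, "wx":0.0, "wy":-0.1, "wz":4.7}
{"tx":1.1, "ty":-43.9, "tz":-4.2, "wx":0.0, "wy":-0.1, "wz":4.7}
{"tx":-2.5, "ty":-43.9, "tz":-4.2, "wx":0.0, "wy":-0.1, "wz":4.7}
{"tx":-6.1, "ty":-43.5, "tz":-4.2, "wx":0.0, "wy":-0.1, "wz":4.7}
{"tx":-9.6, "ty":-42.9, "tz":-4.2, "wx":0.0, "wy":-0.1, "wz":4.7}
```

Emit:
play_rows(
  increments=[
    {"wx": 0, "wy": 0, "wz": 5, "tx": 21, "ty": -38, "tz": -12, "jaw": 0},
    {"wx": 0, "wy": 0, "wz": 5, "tx": 18, "ty": -40, "tz": -12, "jaw": 0},
    {"wx": 0, "wy": 0, "wz": 5, "tx": 15, "ty": -41, "tz": -8, "jaw": 0},
    {"wx": 0, "wy": 0, "wz": 5, "tx": 12, "ty": -42, "tz": -4, "jaw": 0},
    {"wx": 0, "wy": 0, "wz": 5, "tx": 8, "ty": -43, "tz": 0, "jaw": 0},
  ],
)

```text
time: 7.55
ee_pos: [0.5218, -0.1676, 0.1399]
eef_rot: [0.214, 0.977, 0.002, 0.002]
force: [0.0, 0.7, 0.2]
gripper_width: 0.0434
```

```bash
python3 - <<'E'
from plan import *
from h import *
plan([0.413,-0.361,0.14],down(44))
grab("wrist","w5"); grab("top","top5")
f=load("top5"); P=cloud(f); z=P[...,2]; a=(P[...,0]>.58)&(P[...,0]<.67)&(P[...,1]>-.01)&(P[...,1]<.06)&(f['d']>0)
rect(P,a&(z>.048)&(z<.08),"rib"); print(np.percentile(z[a&(z<.08)],[50,98,100]))
plan([0.413,-0.361,0.14],down(44))
E
```

```text
t 7.55 rows 5 pos [ 0.5218 -0.1676  0.1399] dp [-1.088e+02 -1.934e+02  1.000e-01] dr [ 0.3  0.2 21.2]
{"tx":3.6, "ty":-44.2, "tz":-0.2, "wx":0.1, "wy":0.0, "wz":4.2}
{"tx":0.3, "ty":-44.4, "tz":-0.2, "wx":0.1, "wy":0.0, "wz":4.2}
{"tx":-3.0, "ty":-44.3, "tz":-0.1, "wx":0.1, "wy":0.0, "wz":4.2}
{"tx":-6.3, "ty":-43.9, "tz":-0.1, "wx":0.1, "wy":0.0, "wz":4.2}
{"tx":-9.5, "ty":-43.3, "tz":-0.1, "wx":0.1, "wy":0.0, "wz":4.2}
rib 52 [626.1  24.1] [33.7  8.8] 1.46 z 0.0555
[0.02994065 0.05642561 0.06160973]
t 7.65 rows 5 pos [ 0.5201 -0.1705  0.1393] dp [-107.1 -190.5    0.7] dr [ 0.2  0.1 21. ]
{"tx":3.3, "ty":-43.6, "tz":-0.3, "wx":0.0, "wy":0.0, "wz":4.2}
{"tx":0.1, "ty":-43.7, "tz":-0.2, "wx":0.0, "wy":0.0, "wz":4.2}
{"tx":-3.1, "ty":-43.6, "tz":-0.2, "wx":0.0, "wy":0.0, "wz":4.2}
{"tx":-6.3, "ty":-43.3, "tz":-0.2, "wx":0.0, "wy":0.0, "wz":4.2}
{"tx":-9.4, "ty":-42.7, "tz":-0.2, "wx":0.0, "wy":0.0, "wz":4.2}
```

View pics/w5.png

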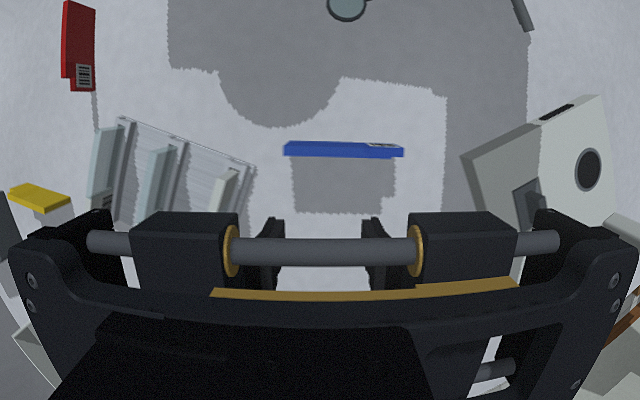

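Emit:
play_rows(
  increments=[
    {"wx": 0, "wy": 0, "wz": 4, "tx": 3, "ty": -44, "tz": 0, "jaw": 0},
    {"wx": 0, "wy": 0, "wz": 4, "tx": 0, "ty": -44, "tz": 0, "jaw": 0},
    {"wx": 0, "wy": 0, "wz": 4, "tx": -3, "ty": -44, "tz": 0, "jaw": 0},
    {"wx": 0, "wy": 0, "wz": 4, "tx": -6, "ty": -43, "tz": 0, "jaw": 0},
    {"wx": 0, "wy": 0, "wz": 4, "tx": -9, "ty": -35, "tz": 0, "jaw": 0},
  ],
)

```text
time: 8.15
ee_pos: [0.4189, -0.3576, 0.1375]
eef_rot: [0.384, 0.923, 0.003, 0.002]
force: [0.7, 0.2, 0.3]
gripper_width: 0.0435
```

Emit:
play_rows(
  increments=[
    {"wx": 0, "wy": 0, "wz": 0, "tx": 0, "ty": 0, "tz": 0, "jaw": 0},
    {"wx": 0, "wy": 0, "wz": 0, "tx": 0, "ty": 0, "tz": 0, "jaw": 0},
    {"wx": 0, "wy": 0, "wz": 0, "tx": 0, "ty": 0, "tz": 0, "jaw": 0},
  ],
)

```text
time: 8.45
ee_pos: [0.4185, -0.3611, 0.1368]
eef_rot: [0.386, 0.922, 0.002, 0.003]
force: [0.7, 0.4, -0.3]
gripper_width: 0.0435
```

```bash
python3 - <<'E'
from plan import *
from h import *
plan([0.413,-0.361,0.10],down(44),2)
im,d,m=grab("wrist","w6")
f=load("w6"); P=wcloud(f); z=P[...,2]
a=(abs(P[...,0]-.413)<.06)&(abs(P[...,1]+.361)<.06)&(f['d']>0)&(z>.05)&(z<.062)
rect(P,a,"plate")
plan([0.413,-0.361,0.10],down(44),2)
E
```

```text
t 8.45 rows 2 pos [ 0.4185 -0.3611  0.1368] dp [ -5.5   0.1 -36.8] dr [0.4 0.2 0.6]
{"tx":2.0, "ty":-2.0, "tz":18.4, "wx":0.2, "wy":0.1, "wz":0.3}
{"tx":2.0, "ty":-2.0, "tz":18.4, "wx":0.2, "wy":0.1, "wz":0.3}
plate 1112 [ 407.8 -355.9] [ 7.7 85.2] 44.08 z 0.0562
t 8.5 rows 2 pos [ 0.4185 -0.3606  0.1367] dp [ -5.5  -0.4 -36.7] dr [0.4 0.1 0.6]
{"tx":1.8, "ty":-2.2, "tz":18.3, "wx":0.2, "wy":0.1, "wz":0.3}
{"tx":1.8, "ty":-2.2, "tz":18.3, "wx":0.2, "wy":0.1, "wz":0.3}
```

View pics/w6.png

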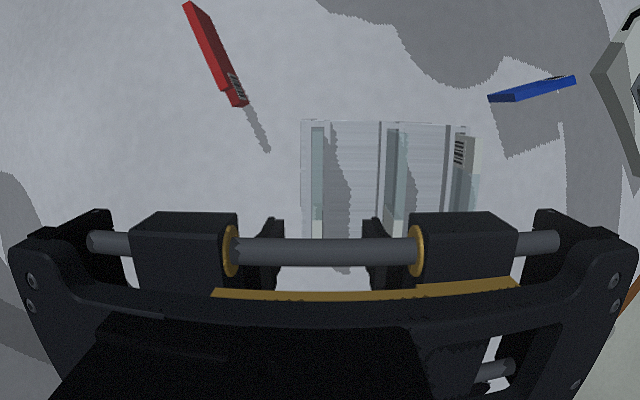

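Emit:
play_rows(
  increments=[
    {"wx": 0, "wy": 0, "wz": 0.5, "tx": 2, "ty": -2, "tz": 18, "jaw": 0},
    {"wx": 0, "wy": 0, "wz": 0, "tx": 1, "ty": -2, "tz": 18, "jaw": 0},
    {"wx": 0, "wy": 0, "wz": 0, "tx": 0, "ty": 0, "tz": 10, "jaw": 0},
    {"wx": 0, "wy": 0, "wz": 0, "tx": 0, "ty": 0, "tz": 0, "jaw": 0},
  ],
)

```text
time: 8.9
ee_pos: [0.4173, -0.3561, 0.0901]
eef_rot: [0.386, 0.923, 0.003, 0.003]
force: [0.5, 0.5, 0.5]
gripper_width: 0.0439
```

```bash
python3 - <<'E'
from plan import *
plan([0.4128,-0.361,0.038],down(44),2)
E
```

```text
t 8.9 rows 2 pos [ 0.4173 -0.3561  0.0901] dp [ -4.5  -4.9 -52.1] dr [0.4 0.2 0.6]
{"tx":-0.1, "ty":-3.5, "tz":26.0, "wx":0.2, "wy":0.1, "wz":0.3}
{"tx":-0.2, "ty":-3.4, "tz":26.0, "wx":0.2, "wy":0.1, "wz":0.3}
```

Emit:
play_rows(
  increments=[
    {"wx": 0, "wy": 0, "wz": 0.5, "tx": 0, "ty": -5, "tz": 15, "jaw": 0},
    {"wx": 0, "wy": 0, "wz": 0, "tx": 0, "ty": -1, "tz": 20, "jaw": 0},
    {"wx": 0, "wy": 0, "wz": 0, "tx": 0, "ty": 0, "tz": 5, "jaw": 0},
    {"wx": 0, "wy": 0, "wz": 0, "tx": 0, "ty": 0, "tz": 0, "jaw": 0},
  ],
)

```text
time: 9.3
ee_pos: [0.4164, -0.3591, 0.0512]
eef_rot: [0.387, 0.922, 0.002, 0.004]
force: [-0.4, 0.0, -0.5]
gripper_width: 0.0436
```

```bash
python3 - <<'E'
from plan import *
plan([0.4128,-0.361,0.038],down(44),1)
E
```

```text
t 9.3 rows 1 pos [ 0.4164 -0.3591  0.0512] dp [ -3.6  -1.9 -13.2] dr [0.4 0.4 0.4]
{"tx":1.2, "ty":-4.0, "tz":13.1, "wx":0.4, "wy":0.4, "wz":0.4}
```

Emit:
play_rows(
  increments=[
    {"wx": 0.4, "wy": 0.4, "wz": 0, "tx": 1, "ty": -4, "tz": 10, "jaw": 0},
    {"wx": 0, "wy": 0, "wz": 0, "tx": 0, "ty": -1, "tz": 3, "jaw": 0},
    {"wx": 0, "wy": 0, "wz": 0, "tx": 0, "ty": 0, "tz": 0, "jaw": 0},
  ],
)

```text
time: 9.6
ee_pos: [0.4132, -0.3627, 0.0391]
eef_rot: [0.387, 0.922, -0.001, 0.001]
force: [-0.0, -0.6, 0.4]
gripper_width: 0.0434
```

```bash
python3 - <<'E'
from plan import *
plan([0.4128,-0.361,0.038],down(44),1)
E
```

```text
t 9.6 rows 1 pos [ 0.4132 -0.3627  0.0391] dp [-0.4  1.7 -1.1] dr [-0.   0.1  0.5]
{"tx":1.5, "ty":1.0, "tz":1.1, "wx":-0.0, "wy":0.1, "wz":0.5}
```

Emit:
play_rows(
  increments=[
    {"wx": 0, "wy": 0, "wz": 0.4, "tx": 1.5, "ty": 1, "tz": 1, "jaw": 1},
    {"wx": 0, "wy": 0, "wz": 0, "tx": 0, "ty": 0, "tz": 0, "jaw": 1},
    {"wx": 0, "wy": 0, "wz": 0, "tx": 0, "ty": 0, "tz": 0, "jaw": 1},
    {"wx": 0, "wy": 0, "wz": 0, "tx": 0, "ty": 0, "tz": 0, "jaw": 1},
    {"wx": 0, "wy": 0, "wz": 0, "tx": 0, "ty": 0, "tz": 0, "jaw": 1},
  ],
)

```text
time: 10.1
ee_pos: [0.4131, -0.3614, 0.0392]
eef_rot: [0.39, 0.921, -0.001, 0.002]
force: [0.2, -0.2, 0.4]
gripper_width: 0.0117
```

Emit:
play_rows(
  increments=[
    {"wx": 0, "wy": 0, "wz": 0, "tx": 0, "ty": 0, "tz": 0, "jaw": 1},
    {"wx": 0, "wy": 0, "wz": 0, "tx": 0, "ty": 0, "tz": 0, "jaw": 1},
  ],
)

```text
time: 10.3
ee_pos: [0.4131, -0.3614, 0.0392]
eef_rot: [0.39, 0.921, -0.001, 0.002]
force: [0.0, -0.5, -0.7]
gripper_width: 0.0075
```

Emit:
play_rows(
  increments=[
    {"wx": 0, "wy": 0, "wz": 0, "tx": 0, "ty": 0, "tz": -12, "jaw": 1},
    {"wx": 0, "wy": 0, "wz": 0, "tx": 0, "ty": 0, "tz": -30, "jaw": 1},
    {"wx": 0, "wy": 0, "wz": 0, "tx": 0, "ty": 0, "tz": -40, "jaw": 1},
    {"wx": 0, "wy": 0, "wz": 0, "tx": 0, "ty": 0, "tz": -40, "jaw": 1},
    {"wx": 0, "wy": 0, "wz": 0, "tx": 0, "ty": 0, "tz": -20, "jaw": 1},
  ],
)

```text
time: 10.8
ee_pos: [0.4109, -0.3586, 0.1844]
eef_rot: [0.391, 0.921, 0.001, -0.003]
force: [0.5, 0.9, -0.9]
gripper_width: 0.0077
```

```bash
cat >> plan.py <<'E'
def final():
    t=np.pi/4; z=np.array([np.sin(t),0,-np.cos(t)]); y=np.array([np.cos(t),0,np.sin(t)]); return R.from_matrix(np.stack([np.cross(y,z),y,z],1))
E
python3 - <<'E'
from plan import *
from h import *
plan([0.50,0.05,0.22],final())
grab("wrist","w7"); grab("top","top7")
E
```

```text
t 10.8 rows 9 pos [ 0.4109 -0.3586  0.1844] dp [ 89.1 408.6  35.6] dr [-42.8 -17.6  41.6]
{"tx":25.8, "ty":38.7, "tz":-3.8, "wx":-4.8, "wy":-2.0, "wz":4.6}
{"tx":28.7, "ty":36.7, "tz":-1.6, "wx":-4.8, "wy":-2.0, "wz":4.6}
{"tx":31.6, "ty":34.3, "tz":0.3, "wx":-4.8, "wy":-2.0, "wz":4.6}
{"tx":34.3, "ty":31.6, "tz":2.0, "wx":-4.8, "wy":-2.0, "wz":4.6}
{"tx":36.8, "ty":28.5, "tz":3.2, "wx":-4.8, "wy":-2.0, "wz":4.6}
{"tx":39.1, "ty":25.1, "tz":4.2, "wx":-4.8, "wy":-2.0, "wz":4.6}
{"tx":41.1, "ty":21.5, "tz":4.7, "wx":-4.8, "wy":-2.0, "wz":4.6}
{"tx":42.9, "ty":17.7, "tz":4.9, "wx":-4.8, "wy":-2.0, "wz":4.6}
{"tx":44.3, "ty":13.8, "tz":4.8, "wx":-4.8, "wy":-2.0, "wz":4.6}
```

View pics/w7.png

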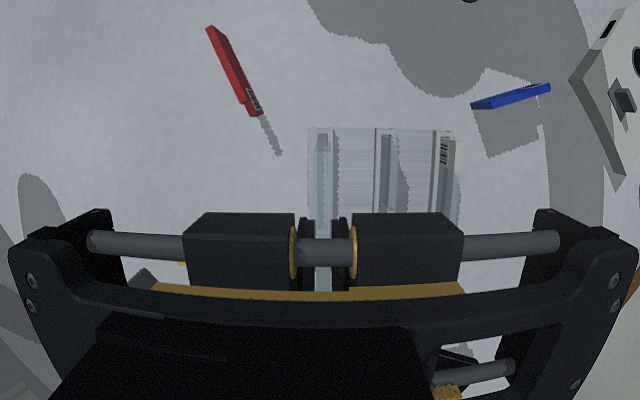

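Emit:
play_rows(
  increments=[
    {"wx": -4.8, "wy": -2, "wz": 4.6, "tx": 20, "ty": 30, "tz": -6, "jaw": 1},
    {"wx": -4.8, "wy": -2, "wz": 4.6, "tx": 29, "ty": 37, "tz": -3, "jaw": 1},
    {"wx": -4.8, "wy": -2, "wz": 4.6, "tx": 32, "ty": 34, "tz": 0, "jaw": 1},
    {"wx": -4.8, "wy": -2, "wz": 4.6, "tx": 34, "ty": 32, "tz": 2, "jaw": 1},
    {"wx": -4.8, "wy": -2, "wz": 4.6, "tx": 37, "ty": 28, "tz": 3, "jaw": 1},
  ],
)

```text
time: 11.4
ee_pos: [0.4613, -0.1425, 0.2071]
eef_rot: [0.564, 0.793, 0.159, 0.166]
force: [0.9, 1.3, -1.4]
gripper_width: 0.0077
```

```bash
python3 - <<'E'
from plan import *
plan([0.52,0.08,0.21],final())
E
```

```text
t 11.4 rows 5 pos [ 0.4613 -0.1425  0.2071] dp [ 58.7 222.5   2.9] dr [-17.9  -6.7  17.5]
{"tx":38.5, "ty":24.1, "tz":7.6, "wx":-3.6, "wy":-1.3, "wz":3.5}
{"tx":40.0, "ty":21.2, "tz":8.1, "wx":-3.6, "wy":-1.3, "wz":3.5}
{"tx":41.4, "ty":18.2, "tz":8.4, "wx":-3.6, "wy":-1.3, "wz":3.5}
{"tx":42.7, "ty":15.1, "tz":8.4, "wx":-3.6, "wy":-1.3, "wz":3.5}
{"tx":43.7, "ty":11.9, "tz":8.3, "wx":-3.6, "wy":-1.3, "wz":3.5}
```

Emit:
play_rows(
  increments=[
    {"wx": -3.6, "wy": -1.3, "wz": 3.5, "tx": 38, "ty": 24, "tz": 8, "jaw": 1},
    {"wx": -3.6, "wy": -1.3, "wz": 3.5, "tx": 40, "ty": 21, "tz": 8, "jaw": 1},
    {"wx": -3.6, "wy": -1.3, "wz": 3.5, "tx": 41, "ty": 18, "tz": 8, "jaw": 1},
    {"wx": -3.6, "wy": -1.3, "wz": 3.5, "tx": 43, "ty": 15, "tz": 8, "jaw": 1},
    {"wx": -3.6, "wy": -1.3, "wz": 3.5, "tx": 35, "ty": 8, "tz": 7, "jaw": 1},
  ],
)

```text
time: 11.9
ee_pos: [0.4992, 0.0017, 0.209]
eef_rot: [0.617, 0.711, 0.244, 0.232]
force: [0.6, 0.6, -0.6]
gripper_width: 0.0078
```

```bash
python3 - <<'E'
from plan import *
from h import *
plan([0.615,0.156,0.137],final())
grab("scene","s8")
s=cv2.imread("pics/s8.png"); cv2.imwrite("pics/s8c.png",cv2.resize(s[50:270,300:520],(800,600)))
E
```

```text
t 11.9 rows 5 pos [0.4992 0.0017 0.209 ] dp [115.8 154.3 -72. ] dr [-5.5 -3.8  6.6]
{"tx":28.0, "ty":12.2, "tz":27.6, "wx":-1.1, "wy":-0.8, "wz":1.3}
{"tx":28.6, "ty":11.0, "tz":27.5, "wx":-1.1, "wy":-0.8, "wz":1.3}
{"tx":29.2, "ty":9.8, "tz":27.3, "wx":-1.1, "wy":-0.8, "wz":1.3}
{"tx":29.8, "ty":8.6, "tz":27.1, "wx":-1.1, "wy":-0.8, "wz":1.3}
{"tx":30.4, "ty":7.4, "tz":26.8, "wx":-1.1, "wy":-0.8, "wz":1.3}
```

View pics/s8c.png

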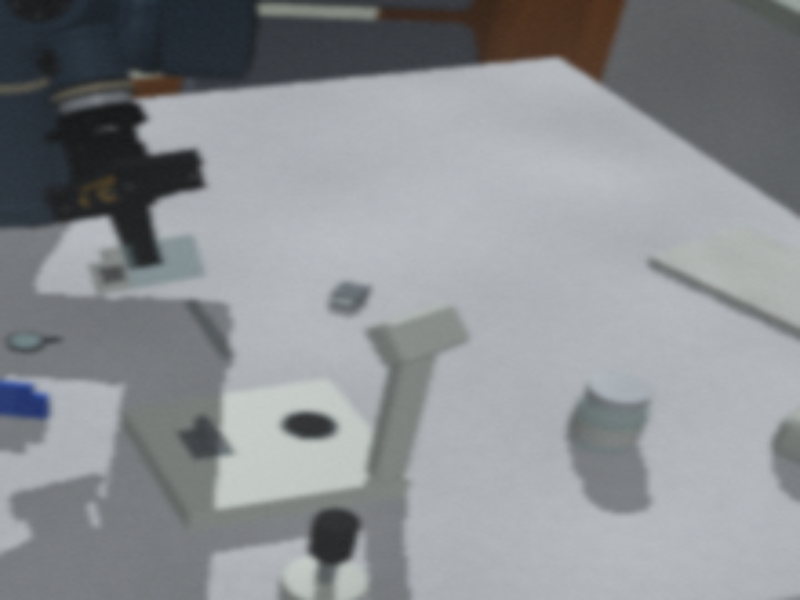

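Emit:
play_rows(
  increments=[
    {"wx": -1, "wy": -0.8, "wz": 1.3, "tx": 28, "ty": 12, "tz": 20, "jaw": 1},
    {"wx": -1, "wy": -0.8, "wz": 1.3, "tx": 32, "ty": 11, "tz": 22, "jaw": 1},
    {"wx": -1, "wy": -0.8, "wz": 1.3, "tx": 32, "ty": 10, "tz": 22, "jaw": 1},
    {"wx": -1, "wy": -0.8, "wz": 1.3, "tx": 30, "ty": 8, "tz": 22, "jaw": 1},
    {"wx": -1, "wy": -0.8, "wz": 1.3, "tx": 15, "ty": 2, "tz": 10, "jaw": 1},
  ],
)

```text
time: 12.45
ee_pos: [0.5606, 0.0947, 0.1822]
eef_rot: [0.646, 0.673, 0.265, 0.245]
force: [0.1, 0.4, -1.9]
gripper_width: 0.0079
```

```bash
python3 - <<'E'
from plan import *
plan([0.615,0.156,0.137],final())
E
```

```text
t 12.45 rows 2 pos [0.5606 0.0947 0.1822] dp [ 54.4  61.3 -45.2] dr [-2.7 -2.3  1.4]
{"tx":29.1, "ty":5.7, "tz":36.2, "wx":-1.3, "wy":-1.2, "wz":0.7}
{"tx":29.9, "ty":4.5, "tz":35.7, "wx":-1.3, "wy":-1.2, "wz":0.7}
```

Emit:
play_rows(
  increments=[
    {"wx": -1, "wy": -1, "wz": 0.7, "tx": 20, "ty": 4, "tz": 20, "jaw": 1},
    {"wx": -1, "wy": -0.7, "wz": 0.4, "tx": 20, "ty": 3, "tz": 22, "jaw": 1},
    {"wx": 0, "wy": 0, "wz": 0, "tx": 15, "ty": 2, "tz": 20, "jaw": 1},
    {"wx": 0, "wy": 0, "wz": 0, "tx": 0, "ty": 0, "tz": 0, "jaw": 1},
    {"wx": 0, "wy": 0, "wz": 0, "tx": 0, "ty": 0, "tz": 0, "jaw": 1},
  ],
)

```text
time: 12.95
ee_pos: [0.6132, 0.1377, 0.1521]
eef_rot: [0.652, 0.669, 0.275, 0.229]
force: [-0.3, -0.1, -0.9]
gripper_width: 0.0076
```

```bash
python3 - <<'E'
from plan import *
plan([0.615,0.156,0.137],final())
E
```

```text
t 12.95 rows 1 pos [0.6132 0.1377 0.1521] dp [  1.8  18.3 -15.1] dr [-3.2 -4.  -0.2]
{"tx":17.4, "ty":-8.7, "tz":13.7, "wx":-3.2, "wy":-4.0, "wz":-0.2}
```

Emit:
play_rows(
  increments=[
    {"wx": -1.5, "wy": -2, "wz": 0, "tx": 8, "ty": -4, "tz": 6, "jaw": 1},
    {"wx": -1.5, "wy": -2, "wz": 0, "tx": 8, "ty": -4, "tz": 6, "jaw": 1},
    {"wx": 0, "wy": 0, "wz": 0, "tx": 0, "ty": 0, "tz": 0, "jaw": 1},
    {"wx": 0, "wy": 0, "wz": 0, "tx": 0, "ty": 0, "tz": 0, "jaw": 1},
    {"wx": 0, "wy": 0, "wz": 0, "tx": 0, "ty": 0, "tz": 0, "jaw": 1},
  ],
)

```text
time: 13.45
ee_pos: [0.6228, 0.1317, 0.1538]
eef_rot: [0.655, 0.66, 0.282, 0.235]
force: [0.7, 0.1, -1.0]
gripper_width: 0.0079
```

```bash
python3 - <<'E'
from plan import *
from h import *
plan([0.615,0.156,0.137],final())
for n in("scene","top"):
    grab(n,n+"9")
s=cv2.imread("pics/scene9.png"); t=cv2.imread("pics/top9.png")
cv2.imwrite("pics/c9.png",np.hstack([cv2.resize(s[100:260,330:480],(400,427)),cv2.resize(t[70:230,190:340],(400,427))]))
E
```

```text
t 13.45 rows 1 pos [0.6228 0.1317 0.1538] dp [ -7.8  24.3 -16.8] dr [-2.  -3.7 -1.1]
{"tx":23.5, "ty":-17.5, "tz":8.5, "wx":-2.0, "wy":-3.7, "wz":-1.1}
```

View pics/c9.png

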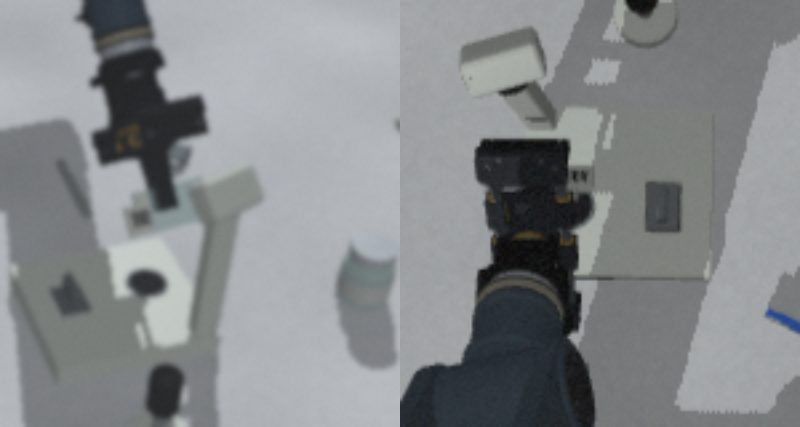

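```bash
python3 - <<'E'
from rig import manip
s=manip.state(); print(s['q'].round(3),s['qvel'].round(3),s['effort'].round(2),s['ee_pos'],s['force'])
E
```

```text
[ 0.004  0.584  2.03   2.867  0.232 -2.853] [ 0.002  0.003 -0.001  0.001  0.001 -0.001] [ -0.07 -37.35  -8.2    0.16   2.6    0.06] [0.62271091 0.1318217  0.15370617] [-0.45830377  0.34075107 -0.87027138]
```

```bash
cat > met.py <<'E'
from plan import *
def met(s=None):
    from rig import manip
    s=s or manip.state(); r=R.from_quat(s['eef_rot']).as_matrix(); p=np.array(s['ee_pos'])
    X,Y,Z=-r[:,0],r[:,1],-r[:,2]
    lab=p+.034*X+.004*Y-.0132*Z; W=np.array([.6264,.1225,.03])
    a=lambda v,w: np.degrees(np.arccos(np.dot(v,w)))
    ce=p-.05*X-.008*Z
    print("label-window",(lab-W).round(4),"face from up",a(Y,[0,0,1]).round(1),"x vs vertical",a(X,[0,0,1]).round(1),"x vs -ystation",a(X,[np.sin(.01),-np.cos(.01),0]).round(1),"X",X.round(3),"clear_end y",(ce-W)[1].round(3))
    print("tcp",p.round(4),"q",np.round(s['q'],3),"t",s['time'],"w",s['gripper_width'])
    e=W+[0,0,.1]-lab; print("move in tool mm",(r.T@e*1000).round(1))
E
python3 -c "
from met import *
met()"
```

```text
label-window [ 0.0093 -0.0238  0.1148] face from up 47.1 x vs vertical 93.4 x vs -ystation 3.6 X [ 0.032 -0.998 -0.06 ] clear_end y 0.06
tcp [0.6227 0.1318 0.1537] q [ 0.004  0.584  2.03   2.867  0.232 -2.853] t 13.55 w 0.007750974470007905
move in tool mm [ 23.2 -17.3   6. ]
```

Emit:
play_rows(
  increments=[
    {"wx": 0, "wy": 0, "wz": 2, "tx": 8, "ty": -5, "tz": 2, "jaw": 1},
    {"wx": 0, "wy": 0, "wz": 1, "tx": 8, "ty": -5, "tz": 2, "jaw": 1},
    {"wx": 0, "wy": 0, "wz": 0, "tx": 4, "ty": -3, "tz": 1, "jaw": 1},
    {"wx": 0, "wy": 0, "wz": 0, "tx": 0, "ty": 0, "tz": 0, "jaw": 1},
  ],
)

```text
time: 13.95
ee_pos: [0.6173, 0.1503, 0.1447]
eef_rot: [0.672, 0.643, 0.291, 0.223]
force: [0.5, -0.3, -0.9]
gripper_width: 0.0077
```

```bash
python3 -c "
from met import *
met()"
```

```text
label-window [ 0.0027 -0.0053  0.1042] face from up 47.6 x vs vertical 96.0 x vs -ystation 6.0 X [-0.003 -0.995 -0.105] clear_end y 0.078
tcp [0.6173 0.1503 0.1447] q [ 0.041  0.604  2.035  2.951  0.252 -2.854] t 13.95 w 0.007676949036588313
move in tool mm [ 4.9 -5.2  1.7]
```

Emit:
play_rows(
  increments=[
    {"wx": 0, "wy": 0, "wz": 2, "tx": 3, "ty": -3, "tz": 1, "jaw": 1},
    {"wx": 0, "wy": 0, "wz": 1.5, "tx": 1, "ty": -1, "tz": 0, "jaw": 1},
    {"wx": 0, "wy": 0, "wz": 0, "tx": 0, "ty": 0, "tz": 0, "jaw": 1},
  ],
)

```text
time: 14.25
ee_pos: [0.6151, 0.1547, 0.1418]
eef_rot: [0.693, 0.621, 0.298, 0.213]
force: [-0.2, -0.6, -1.3]
gripper_width: 0.0078
```

```bash
python3 -c "
from met import *
met()"
```

```text
label-window [-0.0012 -0.0009  0.0998] face from up 48.2 x vs vertical 98.6 x vs -ystation 9.3 X [-0.052 -0.988 -0.149] clear_end y 0.082
tcp [0.6151 0.1547 0.1418] q [ 0.052  0.61   2.039  2.988  0.261 -2.816] t 14.25 w 0.007840199805309906
move in tool mm [1.  0.9 0.7]
```

Emit:
play_rows(
  increments=[
    {"wx": 0, "wy": 0, "wz": 0, "tx": 0, "ty": 0, "tz": 0, "jaw": 1},
    {"wx": 0, "wy": 0, "wz": 0, "tx": 0, "ty": 0, "tz": 0, "jaw": 1},
    {"wx": 0, "wy": 0, "wz": 0, "tx": 0, "ty": 0, "tz": 0, "jaw": 1},
  ],
)

```text
time: 14.55
ee_pos: [0.6153, 0.1545, 0.142]
eef_rot: [0.693, 0.62, 0.299, 0.214]
force: [0.6, 0.6, -1.0]
gripper_width: 0.0078
```

```bash
python3 - <<'E'
from met import *
from h import *
met()
for n in("scene","top"): grab(n,n+"10")
s=cv2.imread("pics/scene10.png"); t=cv2.imread("pics/top10.png")
cv2.imwrite("pics/c10.png",np.hstack([cv2.resize(s[150:230,360:435],(400,427),interpolation=cv2.INTER_CUBIC),cv2.resize(t[100:180,230:305],(400,427),interpolation=cv2.INTER_CUBIC)]))
f=load("top10");P=cloud(f);z=P[...,2];a=(P[...,0]>.58)&(P[...,0]<.67)&(P[...,1]>-.02)&(P[...,1]<.06)&(f['d']>0)
rect(P,a&(z>.048)&(z<.08),"rib")
# plate in scene: glass/frost points in cloud
f=load("scene10");P=cloud(f);z=P[...,2]
a=(P[...,0]>.58)&(P[...,0]<.67)&(P[...,1]>.09)&(P[...,1]<.22)&(z>.09)&(z<.165)
k=P[a]; print(len(k),k.mean(0)); c=k-np.median(k,0); print(np.linalg.svd(c[np.linalg.norm(c,axis=1)<.08],full_matrices=False)[2].round(3), k.min(0),k.max(0))
g=cv2.cvtColor(f['im'],cv2.COLOR_RGB2GRAY); met()
E
```

```text
label-window [-0.0009 -0.0011  0.1   ] face from up 48.2 x vs vertical 98.6 x vs -ystation 9.3 X [-0.052 -0.988 -0.149] clear_end y 0.082
tcp [0.6153 0.1545 0.142 ] q [ 0.052  0.61   2.039  2.988  0.261 -2.816] t 14.55 w 0.007847868390831533
move in tool mm [1.2 0.6 0.7]
rib 52 [626.   23.8] [34.2  8.9] 1.44 z 0.0553
345 [0.62394177 0.13848556 0.13639889]
[[ 0.251 -0.788 -0.562]
 [ 0.646  0.569 -0.51 ]
 [ 0.721 -0.235  0.652]] [0.58042991 0.10504473 0.1113387 ] [0.64574657 0.17996654 0.16496909]
label-window [-0.001  -0.0011  0.1   ] face from up 48.2 x vs vertical 98.6 x vs -ystation 9.3 X [-0.052 -0.988 -0.149] clear_end y 0.082
tcp [0.6153 0.1545 0.142 ] q [ 0.052  0.61   2.039  2.988  0.261 -2.816] t 14.65 w 0.007707914033421351
move in tool mm [1.1 0.6 0.7]
```

View pics/c10.png

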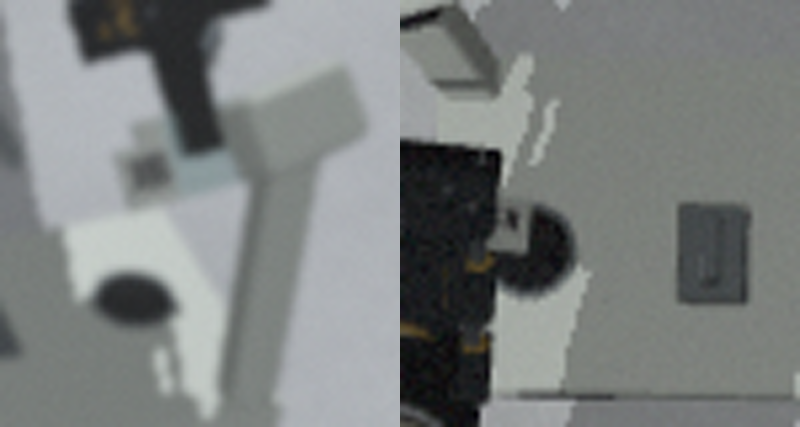

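```bash
python3 - <<'E'
from h import *
print(ray(load("scene10"),[[388.1,182.3]],.130)-[.6264,.1225,.03], ray(load("top10"),[[230+112/5.33,100+216/5.33]],.13)-[.6264,.1225,.03])
from rig import manip
print(manip.sign_off())
E
```

```text
[[0.00271139 0.0001463  0.1       ]] [[-0.00093262 -0.00933823  0.1       ]]
the job is handed in; nothing more can be done
None
```

I pressed the insert fully home, took the notched plate from the rack, and handed the job in at about 14.7 s with the plate held still over the window. The sign-off gives no verdict, so what follows is from my own checks.

**Insert:** After pressing, the shoulders read 30 mm, level with the deck. At the end the rib top still read about 55 mm, where 56 mm means home. It sat within about 2 mm of the recess centre.

**Plate choice:** I took the plate in the slot farthest from the station. It was the only one whose top edge dropped to about 42 mm at the frosted end; the other two stayed level at about 56 mm.

**Final hold:**

| Check | Measured | Allowed |
|---|---|---|
| Label height over the deck | 100 mm | 60–140 mm |
| Label to window centre, from the arm pose | about 2 mm | 30 mm |
| Label to window centre, scene camera | about 3 mm | 30 mm |
| Label to window centre, top camera | about 9 mm | 30 mm |
| Label face from straight up | 48° | 60° |
| Length off level | 8.6° | 20° |
| Length off the station's y axis | 9° | 23° |

The arm was steady and the jaws read 7.8 mm, closed on the plate. The frosted end points towards the recess.

**What did not go as planned:**
- **Wrist joint limit:** On the way in, the last joint reached its limit. It read -2.854 against the stated -2.85, so it may have gone slightly past. I backed it off to -2.816 by turning the plate a little, which is why it is 8.6° off level instead of exactly level.
- **Pressing force:** The wrist force peaked at about 41 N while pressing. That push went through the fingers onto the insert.
- **Label position:** The two cameras disagree on where the label is by about 10 mm, but both are well inside the limit.

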